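# Load the sample tube and hold the magnets up on the bead separator

### The arm

A 6-joint arm with a two-finger parallel gripper is mounted at the origin on the work surface. World frame = base frame: x ahead of the robot, y to its left, z up, the work surface at z = 0. Lengths are in m, angles in rad, forces in N, time in s.
With the tool pointing down it reaches from about 0.375 to 0.9 m from the base axis. Payload 3.1 kg.
Tool frame: the origin (TCP) lies midway between the tips of the shut fingers; the grasp point (between the pads) lies robot.tcp_to_grasp behind it (robot.tcp_to_grasp is the distance from the TCP to the grasp point, in m); z points along the fingers, y is the direction in which the jaws open and shut (so a half turn about z gives the same grasp; the last joint's range is limited). The gripper opens to 87 mm and grips with 3 to 60 N. Pads are 19 mm wide; open, the fingers measure 117 mm over their backs; the gripper's body (75 mm by 190 mm) begins 51 mm behind the grasp point.
Start: joints at [-0.178, 0.527, 1.433, -0, 1.181, -0.178], TCP at [0.625, 0, 0.223] pointing down, gripper open.
Joint ranges: [-3.08, 3.08], [-0.75, 2.2], [0.22, 2.44], [-1.43, 4.57], [0, 2.65], [-2.85, 2.85]. Speed limits (rad/s): [2.79, 2.79, 3.14, 3.14, 3.14, 3.14].

### API

Orientations are given as a unit quaternion [x, y, z, w].
In Python, from rig import robot, cams, nets gives the robot as it stands. The module is installed in compiled form; this text tells all that it offers.
- The arm moves only by the tool play_rows, never from a script. Its argument "commands" is a list of rows, each an object of numbers: "x", "y", "z": the shift along the tool's x, y, z in mm; "spin": the turn about the tool's z in rad. In form: [{"x": .., "y": .., "z": .., "spin": ..}, ...]. A call has 1 to 8 rows; each row shifts and turns the pose as measured when the row begins, along the tool's axes as they then stand; what a row does not reach is not made up. A row lasts 1/10 s, in which the tool goes at most 50 mm and 8.59 degrees, less where a joint would pass 70% of its speed; a pose out of reach is approached as far as the arm can. A call is refused whole if a number of a shift passes 50 or a number of a turn 0.15, either way. A call with a gripper value outside its range is refused whole. "grip" is the opening, from 0 (shut) to 1 (fully open), set as the call begins (left out, the last holds). The fingers move at their own pace and stop on an object; "newtons" is the grip in N (left out, the last holds). Time passes only in rows, so rows that do not move let the fingers close. It gives the time, the measured TCP pose, the force and the opening at its end, in the units of the state.
- robot.get_obs(): the state, without advancing time (a new reading comes with each control period).
- cams.camera(name): name is "scene" or "side" or "wrist"; returns a dict with "img" (400x640x3 uint8, red, green, blue), "fx", "fy", "cx", "cy" (pixels), "k1" (the pictures are not rectified: a ray, as slopes to the right and down, at radius r is drawn at 1 + k1 r^2 times it, then the intrinsics apply), "world_to_cam" (4x4, takes a point from world to camera coordinates); the wrist camera has in their place "mount" (4x4, takes a point from camera to tool coordinates, whose origin is the TCP and whose axes are the flange's). Camera axes: x right, y up, looking along -z (the intrinsics and any distortion apply to the point x, -y, -z); pixel columns grow to the right and rows downward; lengths in m; the calibration is good to about 2 mm. A picture is of the moment at which its call begins: read the wrist's pose just before it. There is no depth.
- robot.hand_in(): hands the job in, once; it reports no verdict.
Trained networks look in a picture, given as the dict that the camera call returned (one of the last four; its "shot" number tells which), for a name from the list of things; names that differ only in an ending like _2 or _b are one class to them, and where a whole thing is asked for, a point or a joint stands for the part that bears it (a point fixed in the world has none). Each returns a list of dicts, best first, with "conf" (0 to 1); they miss things now and then, are a little off and sometimes report something else, mostly with a low value. They report only what shows in the picture. A call takes as long as a camera call.
- nets.outline_of(picture, name): "region" (400x640 bool, what is visible of it) and "pixel" ([column, row] in pixels, amid what is visible of it).
The state is a dict: "time": time; "q": joint angles; "joint_velocities": joint speeds; "joint_torque": joint torques, N m; "position": TCP position; "tool_rot": TCP orientation; "ft_force": force on the tool from outside, world axes, zero at the start; "moment": the same for the moment, N m; "grip_width": finger opening in m.
Only numpy, scipy, OpenCV 4.12 (cv2) and the standard library are available. Lean on these libraries where they do the work, as an engineer would, in place of code of your own. Each camera call takes 0.05 s, during which the arm holds its last target.

### The job

Take the sample tube with the orange cap out of the green rack and lower it, without dropping it, into a free hole of the magnetic separator until it is fully seated, and let go of it. Then swing the separator's red-handled cam lever up to the cam's highest lift, where the lever stands straight up and the magnets are fully raised, and hold it there: finish with the fingers still holding the lever, because it springs back when let go. Leave the other tubes and everything else on the bench where they are.

Things in the scene. Friction and masses are not known exactly. Their poses are not given: they have to be found in the camera images.
- sample: the sample tube, the only one with an ORANGE cap: rigid white 15 ml tube, 120 mm long with cap, 18 to 33 g; body 17 mm in diameter, lowest 22 mm tapering to a flat tip 7 mm across; cap 22 mm in diameter, the top 15 mm. Origin: centre of the tip; z up the axis. Starts upright in one of the rack's four small places, tip 6 mm and cap top 126 mm above the bench. Take it by the cap, lift it straight out.
- rack: fixed green tube rack, 136 (x) x 174 (y) x 70 mm high; origin under its centre. Square 19 mm holes for 15 ml tubes in a row at x = -34, y = -60, -20, 20, 60 mm; 32 mm holes for 50 ml tubes at x = 34, y = -50, 0, 50 mm. Tips stand 6 mm above the bench.
- separator: fixed magnetic separator: blue aluminium base 120 (x) x 176 (y) mm, end cheeks at y = +-84, 60 mm wide in x, 100 mm high; white deck between them, 44 mm wide, top at 100 mm, with 4 round holes of 19 mm, 36 mm deep, 40 mm apart along y at x = 0; a tip seat (pocket 15 mm wide, 6 mm deep) under each. Origin under its centre. Black magnet bar on the +x side of the row, lever outside the -y cheek.
- lever (a joint): cam lever angle, rad. 0: down on its rest stop, pointing to the separator's -x, 20 degrees above level. Grows as the handle swings up and over to +x; at 1.222 the lever is straight up, the cam at its highest lift; beyond, to the far stop at 1.75, the magnets sink again. A return spring (2 to 4 N at the handle) drives it back to 0 when let go; no catch.
- cam_lever: the lever with its brass cam (an eccentric disc), flat steel arm (14 x 6 mm) and red round handle bar, 16 mm in diameter, 48 mm long, sticking out level along the separator's -y. Origin on the hinge axis at the cheek's outer face; z runs along the arm from hinge to handle (vertical at the highest lift), y is the hinge axis, parallel to the separator's y. Handle axis 100 mm from the hinge axis.
- handle (a point): middle of the red handle bar, moving with the lever (z = 100, y = -42 mm in cam_lever); 70 mm above the bench with the lever down, 136 mm at the highest lift. The bar can be pinched from above, fingers on its -x and +x sides, and may turn between them as the lever swings. The steel arm lies 24 to 30 mm from this point, towards +y.
- pivot (a point): point on the hinge axis, level with the middle of the handle bar: centre of the circle of radius 100 mm on which handle moves in the separator's x-z plane. Fixed in the separator at x = 19.5, y = -130, z = 36 mm.
- magnets (a joint): lift of the black magnet bar, m: 0 down (below the tube tips) to 0.020 at the cam's highest lift (beside the tube tips). Driven by the lever alone, through an eccentric brass disc under a roller: the lift flattens out near the top, so the lever's angle shows the highest point better.
- seat0 (a point): floor of the separator's tip seat under hole 0 (separator x = 0, y = -60 mm, z = 36 mm), where the origin of a fully seated tube comes to lie; the deck's mouth is 64 mm above it. Two of the four holes are already taken by blue-capped tubes, and which two varies.
- seat1 (a point): floor of the separator's tip seat under hole 1 (separator x = 0, y = -20 mm, z = 36 mm), where the origin of a fully seated tube comes to lie; the deck's mouth is 64 mm above it. Two of the four holes are already taken by blue-capped tubes, and which two varies.
- seat2 (a point): floor of the separator's tip seat under hole 2 (separator x = 0, y = 20 mm, z = 36 mm), where the origin of a fully seated tube comes to lie; the deck's mouth is 64 mm above it. Two of the four holes are already taken by blue-capped tubes, and which two varies.
- seat3 (a point): floor of the separator's tip seat under hole 3 (separator x = 0, y = 60 mm, z = 36 mm), where the origin of a fully seated tube comes to lie; the deck's mouth is 64 mm above it. Two of the four holes are already taken by blue-capped tubes, and which two varies.
- tube_b: capped 15 ml tube like sample but with a blue cap; same size and origin. A bystander, to be left where it stands. In the rack.
- tube_c: capped 15 ml tube like sample but with a blue cap; same size and origin. A bystander, to be left where it stands. In the rack.
- tube_d: capped 15 ml tube like sample but with a blue cap; same size and origin. A bystander, to be left where it stands. In the separator.
- tube_e: capped 15 ml tube like sample but with a blue cap; same size and origin. A bystander, to be left where it stands. In the separator.
- tube_50: capped 50 ml tube, 29 mm in diameter, blue cap 34 mm in diameter, 115 mm long, in the rack's row of large holes; origin at the centre of its tip. A bystander.
- reagent: clear reagent bottle with a blue cap, 64 mm in diameter, 130 mm high, standing behind the work; origin under its centre. A bystander.
- jar: amber glass jar with a white lid, 56 mm in diameter, 75 mm high; origin under its centre. A bystander.
- timer: flat white bench timer, 62 x 62 x 14 mm; origin under its centre. A bystander.
- marker: black marker pen with a red cap, 137 mm long, 15 mm thick, lying on the bench; origin on the bench under its middle. A bystander.

How it is judged:
On the way, in this order (a step that is already met when the one before it is completed fails the run):
1. the orange-capped tube stands fully seated in a free hole of the separator and the fingers have let go of it ((distance between sample and seat0 below 0.005 m or distance between sample and seat1 below 0.005 m or distance between sample and seat2 below 0.005 m or distance between sample and seat3 below 0.005 m) and angle between sample's own z axis and vertical below 0.09 rad and contact force between the fingers and sample below 0.05 N), for 0.2 s.
2. the fingers have swung the cam lever to its highest lift, with the magnets fully raised ((distance between sample and seat0 below 0.005 m or distance between sample and seat1 below 0.005 m or distance between sample and seat2 below 0.005 m or distance between sample and seat3 below 0.005 m) and angle between sample's own z axis and vertical below 0.09 rad and value of joint magnets above 0.0185 m and value of joint lever between 1.045 and 1.4 rad and contact force between the fingers and cam_lever above 0.5 N), for 0.3 s.
At the end, for the whole second after the job is handed in: the orange-capped tube stands let go in a separator hole, tip within 5 mm of its seat, within 5 degrees of upright; the magnets are lifted at least 18.5 of 20 mm and the lever is within 10 degrees of straight up, steady, and the fingers still hold or press the lever (over 0.5 N) (all of step 2 and contact force between the fingers and sample below 0.05 N and velocity of joint lever between -0.1 and 0.1 rad/s and linear speed of sample below 0.03 m/s); the arm keeps its last pose, push and grip.
It fails at once if the sample tube is dropped: it falls faster than 0.6 m/s with no finger on it (linear speed of sample above 0.6 m/s and contact force between the fingers and sample below 0.05 N).
It fails at once if another tube is moved more than 20 mm, a bottle, jar or timer more than 30 mm, or the marker more than 40 mm (distance of any of tube_b, tube_c, tube_d, tube_e, tube_50 from where it was at the start of the episode above 0.02 m or distance of any of reagent, jar, timer from where it was at the start of the episode above 0.03 m or distance of marker from where it was at the start of the episode above 0.04 m).
It also fails if it takes over 59 s, if anything falls off the work surface, if the arm or the gripper's body presses on something with over 40 N, if the wrist force passes 120 N, or if a joint passes its speed limit or range.

## Working session

There is one attempt and no reset: what is moved stays moved. The work goes in short steps, Python scripts to look and compute and a tool call to move; the robot and the scene stay as the last step left them, time stands still between calls to the robot, and variables do not carry over. Pictures are saved under pics/ and viewed, and the job is handed in when it is done.

Besides the shell and the picture viewer there is one more tool, called after "Emit:" by a JSON object that holds its "method" and its "body". play_rows: Moves the arm, as the interface text tells. Its arguments: {"type":"object","properties":{"commands":{"type":"array"},"grip":{"type":"number"},"newtons":{"type":"number"}},"required":["commands"]}

```bash
mkdir -p pics; ls; python3 - <<'E'
from rig import robot,cams,nets
import cv2,numpy as np
o=robot.get_obs();print(o, robot.tcp_to_grasp)
for n in ["scene","side","wrist"]:
    c=cams.camera(n);cv2.imwrite(f"pics/{n}0.png",c["img"][:,:,::-1])
    print(n,{k:(np.round(v,4).tolist() if k!="img" else 0) for k,v in c.items()})
E
```

```text
pics
{'time': 0.0, 'q': array([-1.78513266e-01,  5.28462124e-01,  1.43390832e+00, -2.52172204e-05,
        1.18141828e+00, -1.78520803e-01]), 'joint_velocities': array([ 0.0016028 , -0.0010618 ,  0.00042839,  0.00039877, -0.00079129,
        0.0003365 ]), 'joint_torque': array([-5.45745443e-04, -4.40045428e+01, -1.76593530e+01,  6.32597599e-02,
        5.83207863e-02, -1.53719384e-04]), 'position': array([6.24255190e-01, 1.48320503e-04, 2.21572225e-01]), 'tool_rot': array([ 7.07100296e-01,  7.07112413e-01, -6.35797182e-04, -8.95311897e-04]), 'ft_force': array([-0.3456123 ,  0.5290015 , -0.52558548]), 'moment': array([0.05205326, 0.03192502, 0.01770556]), 'grip_width': 0.0872310794283136} 0.0187
scene {'img': 0, 'fx': 444.5342, 'fy': 444.5342, 'cx': 322.2861, 'cy': 202.4941, 'k1': -0.0195, 'world_to_cam': [[0.2825, 0.9592, 0.0139, -0.11], [-0.6563, 0.1827, 0.7321, 0.3088], [0.6997, -0.2159, 0.6811, -1.8363], [0.0, 0.0, 0.0, 1.0]], 'shot': 1}
side {'img': 0, 'fx': 425.4183, 'fy': 425.4183, 'cx': 318.9406, 'cy': 202.7524, 'k1': -0.0617, 'world_to_cam': [[-0.7647, -0.6443, 0.0083, 0.389], [0.3488, -0.4031, 0.8461, -0.2746], [-0.5418, 0.6499, 0.533, -0.7153], [0.0, 0.0, 0.0, 1.0]], 'shot': 2}
wrist {'img': 0, 'fx': 358.968, 'fy': 358.968, 'cx': 312.9558, 'cy': 195.932, 'k1': 0.0197, 'mount': [[0.0008, 0.9518, 0.3066, 0.0864], [1.0, -0.0008, 0.0, -0.0001], [0.0003, 0.3066, -0.9518, -0.1611], [0.0, 0.0, 0.0, 1.0]], 'shot': 3}
```

View pics/scene0.png

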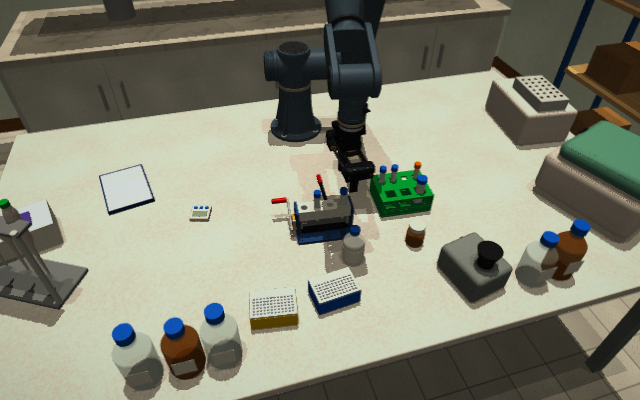

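View pics/side0.png

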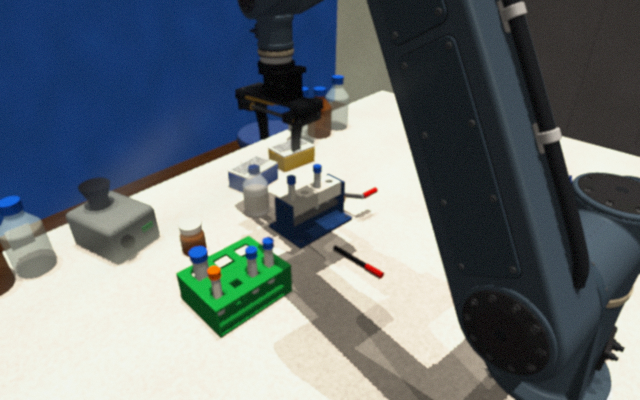

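View pics/wrist0.png

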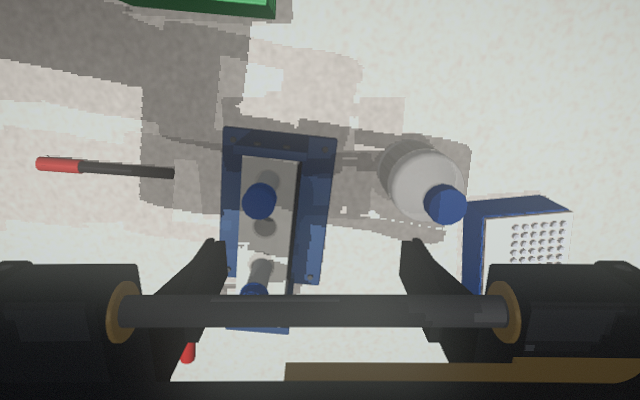

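```bash
cat > h.py <<'E'
from rig import robot,cams,nets
import cv2,numpy as np
from scipy.spatial.transform import Rotation as R
def shot(n,save=None):
    o=robot.get_obs(); c=cams.camera(n)
    if n=="wrist":
        T=np.eye(4);T[:3,:3]=R.from_quat(o["tool_rot"]).as_matrix();T[:3,3]=o["position"]
        c2w=T@np.asarray(c["mount"])
    else: c2w=np.linalg.inv(c["world_to_cam"])
    c["c2w"]=c2w
    if save: cv2.imwrite(f"pics/{save}.png",c["img"][:,:,::-1])
    return c
def ray(c,px):
    K=np.array([[c["fx"],0,c["cx"]],[0,c["fy"],c["cy"]],[0,0,1.]])
    p=cv2.undistortPoints(np.array([[px]],float),K,np.array([c["k1"],0,0,0.]))[0,0]
    d=c["c2w"][:3,:3]@np.array([p[0],-p[1],-1]); return c["c2w"][:3,3],d
def atz(c,px,z):
    o,d=ray(c,px); return o+d*(z-o[2])/d[2]
def proj(c,P):
    P=np.atleast_2d(P); w=np.linalg.inv(c["c2w"]); q=P@w[:3,:3].T+w[:3,3]
    u=np.stack([q[:,0],-q[:,1]],1)/(-q[:,2:3]); r2=(u**2).sum(1,keepdims=True); u=u*(1+c["k1"]*r2)
    return u*[c["fx"],c["fy"]]+[c["cx"],c["cy"]]
def tri(obs):
    A=np.zeros((3,3));b=np.zeros(3)
    for c,px in obs:
        o,d=ray(c,px);d/=np.linalg.norm(d);M=np.eye(3)-np.outer(d,d);A+=M;b+=M@o
    return np.linalg.solve(A,b)
E
python3 - <<'E'
from h import *
for n in ["scene","side","wrist"]:
    c=shot(n)
    for t in ["sample","tube_b","rack","separator","cam_lever","handle","marker","jar","timer","reagent"]:
        try:
            for d in nets.outline_of(c,t)[:5]:
                ys,xs=np.nonzero(d["region"]); 
                print(n,t,round(float(d["conf"]),2),np.round(d["pixel"],1),len(xs),xs.min(),xs.max(),ys.min(),ys.max(),"z.12:",np.round(atz(c,d["pixel"],.12),3))
        except Exception as e: print(n,t,e)
E
```

```text
scene sample 0.66 [416.4 169.1] 86 413 421 161 177 z.12: [0.516 0.282 0.12 ]
scene sample 0.47 [323.7 227.1] 329 294 348 220 233 z.12: [ 0.687 -0.085  0.12 ]
scene tube_b 0.53 [418.7 183.8] 225 414 427 174 203 z.12: [0.586 0.257 0.12 ]
scene rack 0.71 [416.6 232.9] 488 405 425 218 247 z.12: [0.779 0.159 0.12 ]
scene rack 0.68 [398.5 195.2] 2050 370 433 170 216 z.12: [0.619 0.174 0.12 ]
scene rack 0.51 [288.5 208.2] 239 271 296 197 231 z.12: [ 0.585 -0.163  0.12 ]
scene separator 0.68 [319.3 219.3] 2418 272 353 197 244 z.12: [ 0.653 -0.088  0.12 ]
scene cam_lever 0.71 [287.9 205.9] 233 271 296 197 230 z.12: [ 0.575 -0.163  0.12 ]
scene cam_lever 0.36 [351.4 247.6] 733 342 364 225 265 z.12: [ 0.78  -0.035  0.12 ]
scene handle 0.56 [290.4 216.2] 215 271 296 198 231 z.12: [ 0.619 -0.166  0.12 ]
scene handle 0.47 [416.9 182.9] 150 416 426 175 202 z.12: [0.581 0.254 0.12 ]
scene marker 0.41 [322.  186.6] 131 316 327 174 199 z.12: [ 0.518 -0.041  0.12 ]
scene jar 0.96 [415.6 235.9] 433 406 424 220 247 z.12: [0.788 0.151 0.12 ]
scene timer 0.57 [200.2 211.3] 295 189 211 205 220 z.12: [ 0.528
[... 1935 characters left out ...]
65.5] 1686 34 173 157 178 z.12: [0.464 0.025 0.12 ]
wrist separator 0.41 [422.3 184.1] 5572 376 465 139 224 z.12: [0.708 0.011 0.12 ]
wrist cam_lever 0.72 [186.8 351.1] 236 181 195 342 363 z.12: [ 0.513 -0.144  0.12 ]
wrist cam_lever 0.71 [422.7 182.3] 5456 377 464 139 224 z.12: [0.708 0.012 0.12 ]
wrist handle 0.8 [186.9 353.9] 224 181 194 342 363 z.12: [ 0.512 -0.147  0.12 ]
wrist handle 0.51 [423.3 180.3] 5621 376 465 139 225 z.12: [0.709 0.014 0.12 ]
wrist marker 0.94 [ 98.  167.7] 1673 34 173 156 178 z.12: [0.464 0.023 0.12 ]
wrist reagent 0.87 [420.6 183.1] 5512 377 464 139 224 z.12: [0.707 0.012 0.12 ]
wrist reagent 0.21 [277.7 208.7] 15318 180 335 125 364 z.12: [ 0.597 -0.009  0.12 ]
```

Emit:
{"method": "play_rows", "body": {"commands": [{"x":20,"y":-10,"z":-40},{"x":40,"y":-20,"z":-40},{"x":40,"y":-20,"z":-20},{"x":20,"y":-10,"z":0},{"x":0,"y":0,"z":0}]}}

```text
invalid input
```

```bash
python3 - <<'E'
from h import *
o=robot.get_obs();print(o["time"],o["position"],o["tool_rot"],o["q"])
s=shot("side");e=shot("scene")
w=shot("wrist","w1")
def org(c):
    h=cv2.cvtColor(c["img"],cv2.COLOR_RGB2HSV);m=(h[...,0]>3)&(h[...,0]<16)&(h[...,1]>180)&(h[...,2]>110)
    n,l,st,ce=cv2.connectedComponentsWithStats(m.astype(np.uint8))
    return sorted([(st[i,4],ce[i].round(1).tolist(),st[i].tolist()) for i in range(1,n)],reverse=True)[:3]
for c in (s,e,w): print(org(c))
E
```

```text
1.8 [6.24983701e-01 2.24896338e-05 2.22583599e-01] [7.07105389e-01 7.07108173e-01 6.53586903e-08 3.20227976e-05] [-1.78497777e-01  5.27449076e-01  1.43268784e+00 -3.93662445e-05
  1.18140306e+00 -1.78486770e-01]
[(np.int32(118), [213.8, 273.3], [207, 267, 13, 13, 118]), (np.int32(37), [325.7, 105.6], [323, 101, 7, 9, 37]), (np.int32(8), [194.1, 239.6], [192, 239, 5, 2, 8])]
[(np.int32(20), [417.4, 163.4], [415, 162, 6, 4, 20]), (np.int32(9), [604.7, 112.0], [603, 110, 5, 4, 9]), (np.int32(6), [613.5, 121.3], [612, 121, 4, 2, 6])]
[]
```

View pics/w1.png

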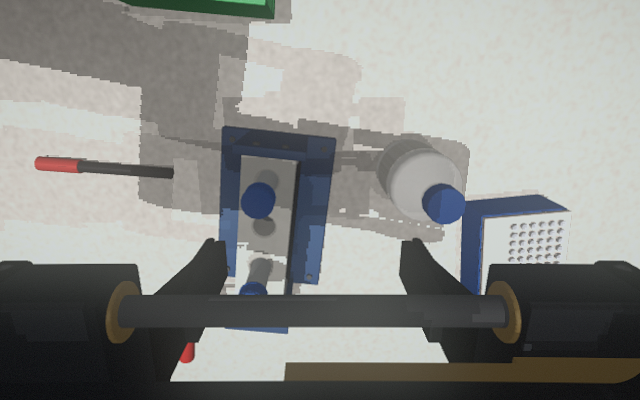

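Emit:
{"method": "play_rows", "body": {"commands": [{"x":20,"y":-10,"z":-40,"spin":0},{"x":40,"y":-20,"z":-40,"spin":0},{"x":40,"y":-20,"z":-20,"spin":0},{"x":20,"y":-10,"z":0,"spin":0},{"x":0,"y":0,"z":0,"spin":0}]}}

```text
time: 2.45
position: [0.5668, 0.1181, 0.3214]
tool_rot: [0.708, 0.706, 0.0, -0.001]
ft_force: [0.1, -0.4, -0.0]
grip_width: 0.0871
```

```bash
cat >> h.py <<'E'
def org(c):
    h=cv2.cvtColor(c["img"],cv2.COLOR_RGB2HSV);m=(h[...,0]>3)&(h[...,0]<16)&(h[...,1]>180)&(h[...,2]>110)
    n,l,st,ce=cv2.connectedComponentsWithStats(m.astype(np.uint8))
    return sorted([(int(st[i,4]),ce[i].round(1).tolist(),st[i].tolist()) for i in range(1,n)],reverse=True)[:2]
def state():
    o=robot.get_obs();print(o["time"],o["position"].round(4),o["tool_rot"].round(4),"f",o["ft_force"].round(1),"w",round(o["grip_width"],4));return o
E
python3 - <<'E'
from h import *
state()
s=shot("side");e=shot("scene")
w=shot("wrist","w2")
for c in (s,e,w): print(org(c))
for c in (s,e,w): print(atz(c,org(c)[0][1],.12).round(3))
E
```

```text
2.45 [0.5668 0.1181 0.3214] [ 7.085e-01  7.057e-01  4.000e-04 -1.000e-03] f [ 0.1 -0.4 -0. ] w 0.0871
[(121, [321.1, 105.0], [314, 100, 16, 10, 121]), (118, [213.7, 273.5], [207, 267, 13, 13, 118])]
[(20, [417.4, 163.4], [415, 162, 6, 4, 20]), (13, [634.5, 44.6], [632, 42, 8, 5, 13])]
[]
[ 0.903 -0.478  0.12 ]
[0.489 0.298 0.12 ]Traceback (most recent call last):
  File "<stdin>", line 6, in <module>
IndexError: list index out of range
```

View pics/w2.png

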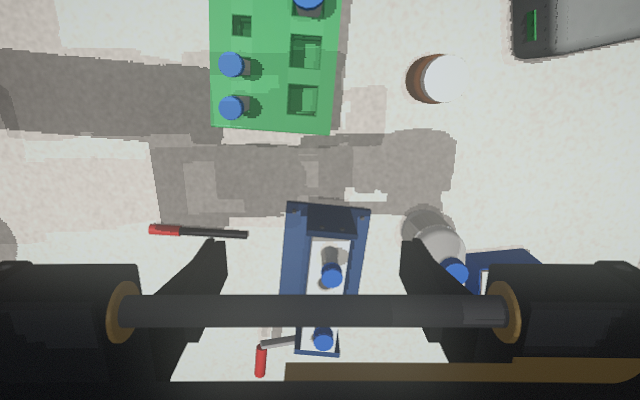

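Emit:
{"method": "play_rows", "body": {"commands": [{"x":40,"y":-20,"z":0,"spin":0},{"x":40,"y":-15,"z":0,"spin":0},{"x":10,"y":0,"z":0,"spin":0},{"x":0,"y":0,"z":0,"spin":0}]}}

```text
time: 3.0
position: [0.5375, 0.201, 0.3168]
tool_rot: [0.713, 0.701, -0.003, -0.0]
ft_force: [-0.9, -0.1, -0.2]
grip_width: 0.0869
```

```bash

python3 - <<'E'
from h import *
state()
w=shot("wrist","w3")
print(org(w))
print(atz(w,org(w)[0][1],.126).round(4))
E
```

```text
3.0 [0.5375 0.201  0.3168] [ 7.134e-01  7.007e-01 -2.500e-03 -4.000e-04] f [-0.9 -0.1 -0.2] w 0.0869
[]Traceback (most recent call last):
  File "<stdin>", line 5, in <module>
IndexError: list index out of range
```

View pics/w3.png

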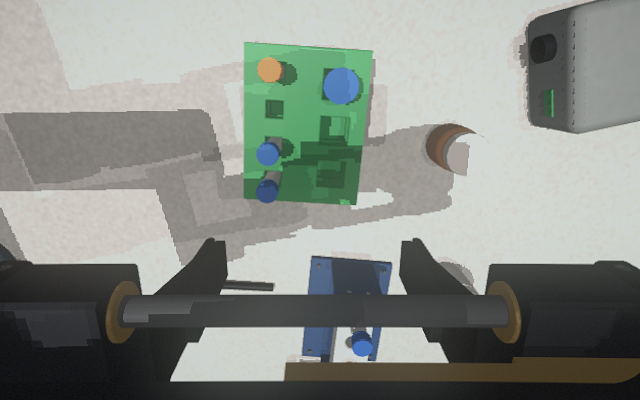

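```bash

sed -i 's/>180)&(h\[...,2\]>110/>100)\&(h[...,2]>90/' h.py
python3 - <<'E'
from h import *
o=state()
w=shot("wrist")
print(org(w))
print("cap",atz(w,[269.5,70],.126).round(4), [atz(w,x[1],.126).round(4) for x in org(w)])
for p in [(244,42),(373,50),(358,205),(244,198)]: print(atz(w,p,.07).round(4))
for p in [(268,153),(267,190)]: print(atz(w,p,.126).round(4))
M=R.from_quat(o["tool_rot"]).as_matrix();print(M.round(3))
E
```

```text
3.05 [0.5374 0.2003 0.3166] [ 7.136e-01  7.005e-01 -2.900e-03 -6.000e-04] f [-0.3  0.5  0.3] w 0.0871
[(40, [279.0, 70.0], [275, 59, 8, 22, 40]), (7, [270.7, 80.7], [268, 80, 6, 2, 7])]
cap [0.4979 0.2955 0.126 ] [array([0.5067, 0.2954, 0.126 ]), array([0.4985, 0.2862, 0.126 ])]
[0.4662 0.3247 0.07  ]
[0.6011 0.3146 0.07  ]
[0.5892 0.1422 0.07  ]
[0.4527 0.1533 0.07  ]
[0.4921 0.2182 0.126 ]
[0.4889 0.1799 0.126 ]
[[ 0.019  1.    -0.005]
 [ 1.    -0.019 -0.003]
 [-0.003 -0.005 -1.   ]]
```

Emit:
{"method": "play_rows", "body": {"commands": [{"x":30,"y":-14,"z":20,"spin":0},{"x":30,"y":-14,"z":30,"spin":0},{"x":0,"y":-13,"z":30,"spin":0},{"x":0,"y":0,"z":0,"spin":0}], "grip": 0.6}}

```text
time: 3.5
position: [0.5031, 0.255, 0.2347]
tool_rot: [0.718, 0.696, -0.002, 0.002]
ft_force: [0.1, -1.7, 0.1]
grip_width: 0.0629
```

```bash

python3 - <<'E'
from h import *
o=state()
w=shot("wrist","w4")
print(org(w))
M=R.from_quat(o["tool_rot"]).as_matrix();print(M.round(3))
print("pred",proj(w,[.498,.2957,.126]))
E
```

```text
3.5 [0.5031 0.255  0.2347] [ 0.7177  0.6963 -0.0017  0.0023] f [ 0.1 -1.7  0.1] w 0.0629
[(703, [304.2, 140.3], [290, 125, 29, 32, 703])]
[[ 0.03   1.     0.001]
 [ 1.    -0.03  -0.006]
 [-0.006  0.001 -1.   ]]
pred [[304.67696427 143.35607439]]
```

View pics/w4.png

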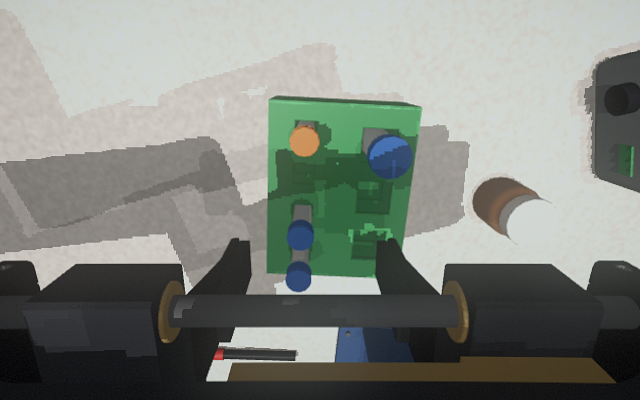

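Emit:
{"method": "play_rows", "body": {"commands": [{"x":25,"y":-4,"z":20,"spin":0},{"x":17,"y":-2.5,"z":20,"spin":0},{"x":0,"y":0,"z":10,"spin":0},{"x":0,"y":0,"z":0,"spin":0},{"x":0,"y":0,"z":0,"spin":0}]}}

```text
time: 4.05
position: [0.5149, 0.2943, 0.1939]
tool_rot: [0.721, 0.693, 0.009, 0.009]
ft_force: [-0.2, -0.2, 0.2]
grip_width: 0.0524
```

```bash

python3 - <<'E'
from h import *
o=state()
w=shot("wrist","w5")
print(org(w))
M=R.from_quat(o["tool_rot"]).as_matrix();print(M.round(3))
print("pred",proj(w,[.498,.2968,.126]))
E
```

```text
4.05 [0.5149 0.2943 0.1939] [0.7211 0.6927 0.0094 0.0093] f [-0.2 -0.2  0.2] w 0.0524
[(923, [285.0, 207.3], [269, 190, 32, 36, 923]), (214, [497.3, 253.4], [486, 243, 27, 20, 214])]
[[ 0.04   0.999  0.026]
 [ 0.999 -0.04  -0.   ]
 [ 0.001  0.026 -1.   ]]
pred [[285.45863332 211.26882783]]
```

View pics/w5.png

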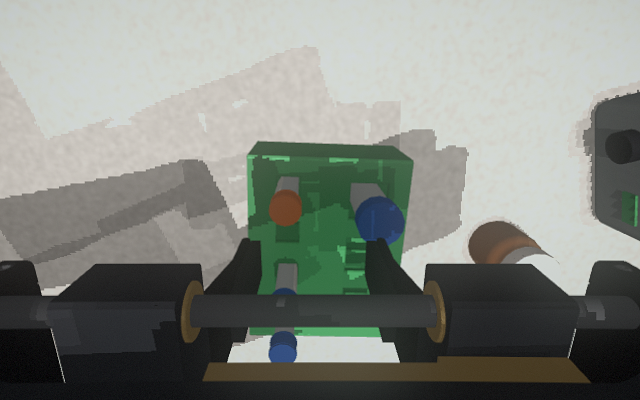

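```bash

python3 - <<'E'
from h import *
o=state();print(o["q"].round(3),o["joint_velocities"].round(3))
E
```

```text
4.1 [0.515  0.2942 0.1941] [0.7212 0.6926 0.0096 0.0094] f [-0.  -0.1  0.5] w 0.0523
[ 0.335  0.509  1.562 -0.011  1.045  0.381] [ 0.006 -0.005  0.009  0.004 -0.003  0.006]
```

Emit:
{"method": "play_rows", "body": {"commands": [{"x":0,"y":0,"z":0,"spin":0}]}}

```text
time: 4.2
position: [0.5159, 0.2935, 0.1951]
tool_rot: [0.722, 0.692, 0.01, 0.01]
ft_force: [0.2, 0.1, -0.7]
grip_width: 0.0522
```

```bash

python3 - <<'E'
from h import *
o=state();print(o["q"].round(3),o["joint_velocities"].round(3))
E
```

```text
4.2 [0.5159 0.2935 0.1951] [0.7216 0.6922 0.0103 0.0098] f [ 0.2  0.1 -0.7] w 0.0522
[ 0.334  0.508  1.562 -0.011  1.045  0.381] [-0.019 -0.014 -0.017 -0.007  0.004 -0.003]
```

```bash
cat >> h.py <<'E'
def rel(target):
    o=robot.get_obs();M=R.from_quat(o["tool_rot"]).as_matrix();g=o["position"]-M[:,2]*robot.tcp_to_grasp
    print("grasp",g.round(4),"tool-axes move mm",((M.T@(np.array(target)-g))*1000).round(1), "zaxis",M[:,2].round(4),"yaw",round(float(np.arctan2(M[1,1],M[0,1])),4))
E
python3 - <<'E'
from h import *
o=state();w=shot("wrist","w6");print(org(w)[0]);s=org(w)[0][2]
p=atz(w,[s[0]+s[2]/2-.5,s[1]+s[3]/2-1.5],.126);print(p)
rel([p[0],p[1],.1175])
E
```

```text
4.2 [0.5159 0.2935 0.1951] [0.7216 0.6922 0.0103 0.0098] f [ 0.2  0.1 -0.7] w 0.0522
(922, [283.6, 205.8], [268, 188, 32, 36, 922])
[0.49798229 0.30059337 0.126     ]
grasp [0.5157 0.2935 0.2141] tool-axes move mm [  6.2 -20.8  96. ] zaxis [ 2.940e-02  1.000e-04 -9.996e-01] yaw -0.0416
```

Emit:
{"method": "play_rows", "body": {"commands": [{"x":1,"y":-8,"z":10,"spin":0},{"x":1,"y":-8,"z":10,"spin":0},{"x":0,"y":-4,"z":5,"spin":0},{"x":0,"y":0,"z":0,"spin":0},{"x":0,"y":0,"z":0,"spin":0}]}}

```text
time: 4.75
position: [0.4956, 0.2958, 0.1695]
tool_rot: [0.722, 0.692, 0.011, 0.011]
ft_force: [0.4, 0.3, -0.3]
grip_width: 0.052
```

```bash

python3 - <<'E'
from h import *
o=state();w=shot("wrist","w7");print(org(w)[0]);s=org(w)[0][2]
p=atz(w,[s[0]+s[2]/2-.5,s[1]+s[3]-s[2]/2],.126);print(p)
rel([.498,.297,.1175])
E
```

```text
4.75 [0.4956 0.2958 0.1695] [0.7218 0.6919 0.0114 0.0105] f [ 0.4  0.3 -0.3] w 0.052
(1135, [313.5, 221.1], [297, 201, 35, 41, 1135])
[0.49748811 0.29781376 0.126     ]
grasp [0.495  0.2958 0.1881] tool-axes move mm [ 1.2  0.8 70.7] zaxis [ 3.080e-02  5.000e-04 -9.995e-01] yaw -0.0424
```

View pics/w7.png

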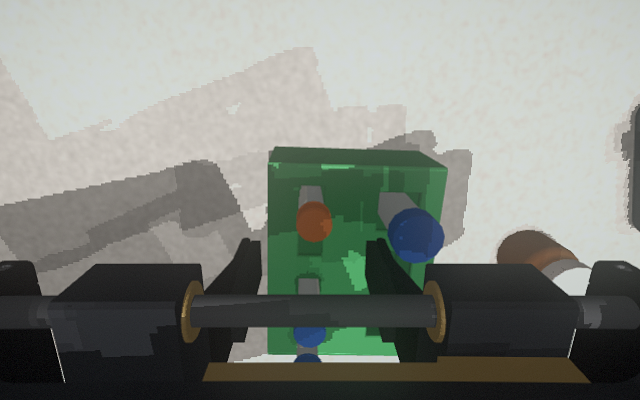

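Emit:
{"method": "play_rows", "body": {"commands": [{"x":1,"y":0,"z":12,"spin":0},{"x":0,"y":0,"z":12,"spin":0},{"x":0,"y":0,"z":12,"spin":0},{"x":0,"y":0,"z":6,"spin":0},{"x":0,"y":0,"z":0,"spin":0}]}}

```text
time: 5.3
position: [0.498, 0.297, 0.1237]
tool_rot: [0.722, 0.692, 0.012, 0.011]
ft_force: [0.7, 0.5, 0.6]
grip_width: 0.0524
```

```bash

python3 - <<'E'
from h import *
o=state();w=shot("wrist","w8");
rel([.498,.297,.1175])
E
```

```text
5.3 [0.498  0.297  0.1237] [0.7219 0.6918 0.0117 0.0107] f [0.7 0.5 0.6] w 0.0524
grasp [0.4975 0.297  0.1427] tool-axes move mm [-0.  -0.3 25.2] zaxis [ 3.200e-02  9.000e-04 -9.995e-01] yaw -0.0427
```

View pics/w8.png

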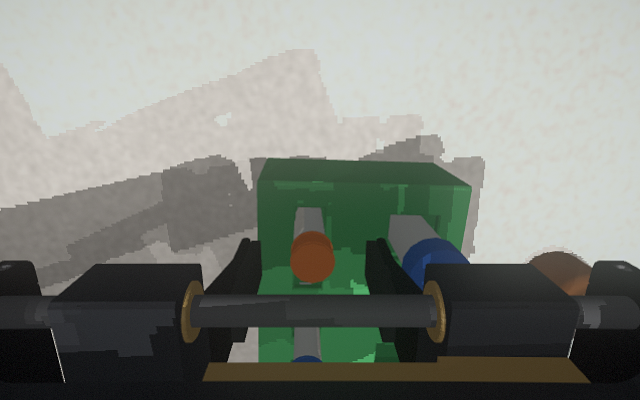

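Emit:
{"method": "play_rows", "body": {"commands": [{"x":0,"y":0,"z":10,"spin":0},{"x":0,"y":0,"z":10,"spin":0},{"x":0,"y":0,"z":6,"spin":0},{"x":0,"y":0,"z":0,"spin":0}]}}

```text
time: 5.75
position: [0.4996, 0.2972, 0.0963]
tool_rot: [0.722, 0.692, 0.013, 0.011]
ft_force: [-0.2, -1.0, 0.1]
grip_width: 0.0523
```

Emit:
{"method": "play_rows", "body": {"commands": [{"x":0,"y":0,"z":0,"spin":0},{"x":0,"y":0,"z":0,"spin":0},{"x":0,"y":0,"z":0,"spin":0},{"x":0,"y":0,"z":0,"spin":0},{"x":0,"y":0,"z":0,"spin":0}], "grip": 0.1, "newtons": 15}}

```text
time: 6.25
position: [0.5002, 0.2975, 0.097]
tool_rot: [0.722, 0.692, 0.013, 0.011]
ft_force: [-0.4, 0.4, -0.8]
grip_width: 0.0212
```

```bash

python3 - <<'E'
from h import *
o=state();w=shot("wrist","w9");shot("side","s9")
rel([.498,.297,.1175])
E
```

```text
6.25 [0.5002 0.2975 0.097 ] [0.7219 0.6917 0.0133 0.0114] f [-0.4  0.4 -0.8] w 0.0212
grasp [0.4995 0.2974 0.1156] tool-axes move mm [-0.5 -1.4 -1.9] zaxis [ 0.0348  0.0019 -0.9994] yaw -0.0427
```

View pics/w9.png

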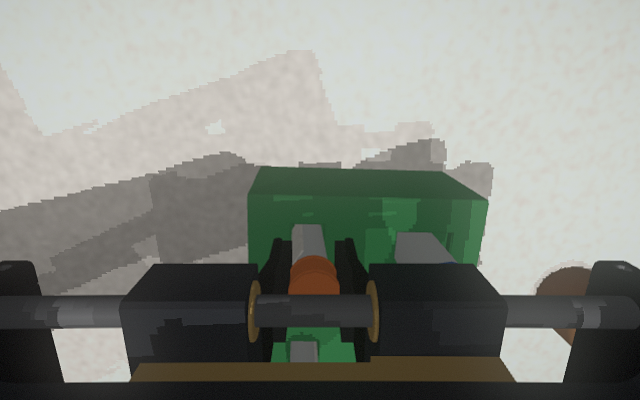

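View pics/s9.png

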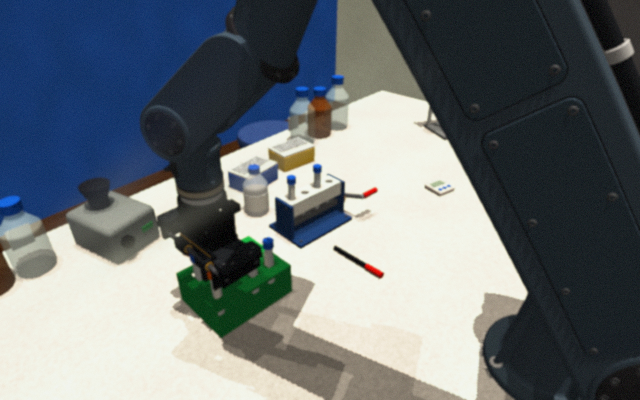

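Emit:
{"method": "play_rows", "body": {"commands": [{"x":0,"y":0.2,"z":-5,"spin":0},{"x":0,"y":0.5,"z":-12,"spin":0},{"x":0,"y":0.5,"z":-15,"spin":0},{"x":0,"y":0.5,"z":-15,"spin":0},{"x":0,"y":0.5,"z":-15,"spin":0},{"x":0,"y":0.5,"z":-15,"spin":0},{"x":0,"y":0,"z":-5,"spin":0},{"x":0,"y":0,"z":0,"spin":0}]}}

```text
time: 7.15
position: [0.5005, 0.2974, 0.1874]
tool_rot: [0.722, 0.692, 0.015, 0.012]
ft_force: [0.6, -0.4, -1.0]
grip_width: 0.021
```

```bash

python3 - <<'E'
from h import *
o=state();w=shot("wrist","w10");s=shot("side","s10")
cv2.imwrite("pics/s10c.png",cv2.resize(s["img"][140:270,230:400,::-1],None,fx=4,fy=4,interpolation=cv2.INTER_CUBIC))
rel([.498,.297,.1175])
E
```

```text
7.15 [0.5005 0.2974 0.1874] [0.7219 0.6917 0.0149 0.012 ] f [ 0.6 -0.4 -1. ] w 0.021
grasp [0.4993 0.2972 0.205 ] tool-axes move mm [-0.6 -4.5 87.4] zaxis [ 0.0364  0.0025 -0.9993] yaw -0.0427
```

View pics/s10c.png

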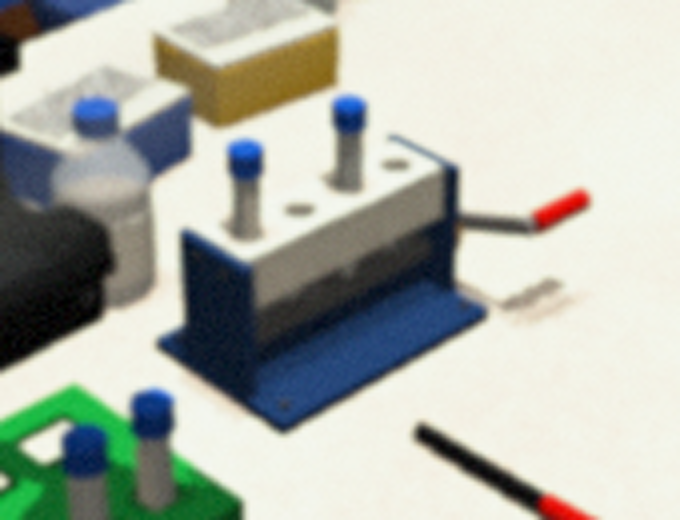

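View pics/s10.png

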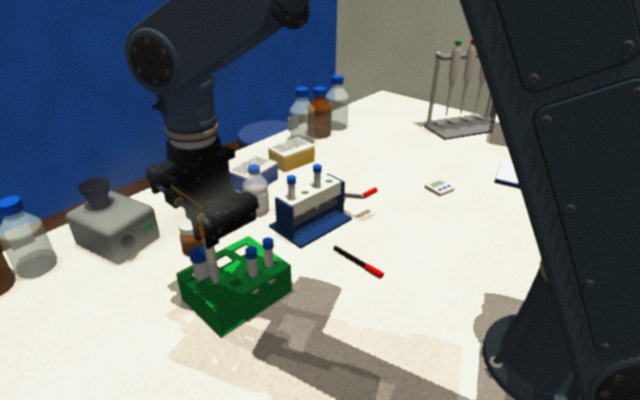

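Emit:
{"method": "play_rows", "body": {"commands": [{"x":0,"y":0.7,"z":-15,"spin":0},{"x":-10,"y":0.7,"z":-20,"spin":0},{"x":-20,"y":0.7,"z":-20,"spin":0},{"x":-20,"y":0.7,"z":-20,"spin":0},{"x":-25,"y":0.7,"z":-20,"spin":0},{"x":-25,"y":0,"z":-10,"spin":0},{"x":-25,"y":0,"z":0,"spin":0},{"x":-25,"y":0,"z":0,"spin":0}]}}

```text
time: 8.05
position: [0.4893, 0.1436, 0.2867]
tool_rot: [0.72, 0.694, 0.007, 0.008]
ft_force: [0.6, -0.8, -0.3]
grip_width: 0.021
```

```bash

python3 - <<'E'
from h import *
o=state();print(o["q"].round(2));rel([.59,.01,.25])
E
```

```text
8.05 [0.4893 0.1436 0.2867] [0.7199 0.694  0.0065 0.0076] f [ 0.6 -0.8 -0.3] w 0.021
[ 0.07  0.29  1.65 -0.    1.19  0.11]
grasp [0.489  0.1436 0.3054] tool-axes move mm [-129.8  104.7   57.6] zaxis [ 0.0199 -0.0019 -0.9998] yaw -0.0365
```

Emit:
{"method": "play_rows", "body": {"commands": [{"x":-25,"y":0,"z":0,"spin":0},{"x":-25,"y":0,"z":0,"spin":0},{"x":-25,"y":2,"z":0,"spin":0},{"x":-25,"y":4,"z":0,"spin":0},{"x":-20,"y":4,"z":0,"spin":0},{"x":-10,"y":2,"z":0,"spin":0},{"x":0,"y":0,"z":0,"spin":0},{"x":0,"y":0,"z":0,"spin":0}]}}

```text
time: 8.85
position: [0.4921, 0.0061, 0.2805]
tool_rot: [0.722, 0.692, 0.002, 0.002]
ft_force: [-0.7, 0.7, 0.1]
grip_width: 0.0212
```

```bash

python3 - <<'E'
from h import *
o=state();print(o["q"].round(2));rel([.59,.01,.25]);w=shot("wrist","w11");s=shot("side","s11")
E
```

```text
8.85 [0.4921 0.0061 0.2805] [0.7215 0.6924 0.002  0.0019] f [-0.7  0.7  0.1] w 0.0212
[-0.22  0.27  1.69  0.    1.18 -0.18]
grasp [0.492  0.0061 0.2992] tool-axes move mm [ 7.9 97.5 49.7] zaxis [ 0.0054  0.     -1.    ] yaw -0.0412
```

View pics/w11.png

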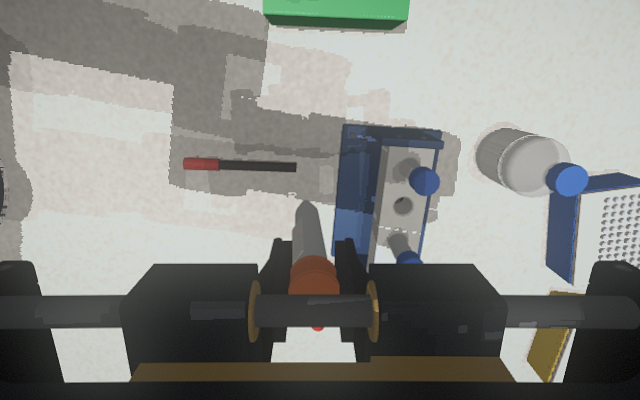

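View pics/s11.png

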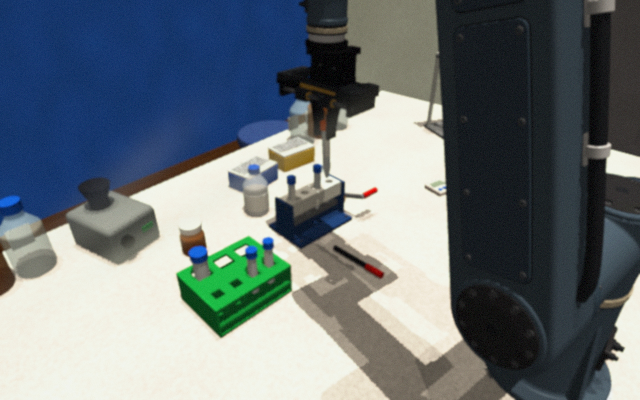

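```bash

python3 - <<'E'
from h import *
o=state();w=shot("wrist","w12");s=shot("side","s12")
cv2.imwrite("pics/w12c.png",cv2.resize(w["img"][110:280,280:470,::-1],None,fx=4,fy=4,interpolation=cv2.INTER_CUBIC)[:600])
cv2.imwrite("pics/w12c.png",cv2.resize(w["img"][115:275,285:460,::-1],(700,640),interpolation=cv2.INTER_CUBIC)[:600])
print("hole2 w",atz(w,[403,206],.1),"s",atz(s,[230+300/4,140+210/4],.1), "cap3 s",atz(s,[230+245/4,140+147/4],.156),"cap1 s",atz(s,[230+349/4,140+103/4],.156),"hole0 s",atz(s,[230+396/4,140+165/4],.1))
print("cap3 w",atz(w,[425,181],.156))
M=R.from_quat(o["tool_rot"]).as_matrix()
print("tip pred",proj(w,[o["position"]+M[:,2]*.091]))
import pickle;pickle.dump((w,s),open("v12.pkl","wb"))
E
```

```text
8.95 [0.4921 0.0065 0.2807] [0.7211 0.6928 0.002  0.002 ] f [ 0.1  1.  -0.9] w 0.0209
hole2 w [ 0.58242409 -0.03164011  0.1       ] s [ 0.57815271 -0.03045696  0.1       ] cap3 s [0.58372431 0.00834738 0.156     ] cap1 s [ 0.57458051 -0.07000176  0.156     ] hole0 s [ 0.56951896 -0.10904287  0.1       ]
cap3 w [0.58530361 0.00993948 0.156     ]
tip pred [[313.14534944 202.52944656]]
```

View pics/w12c.png

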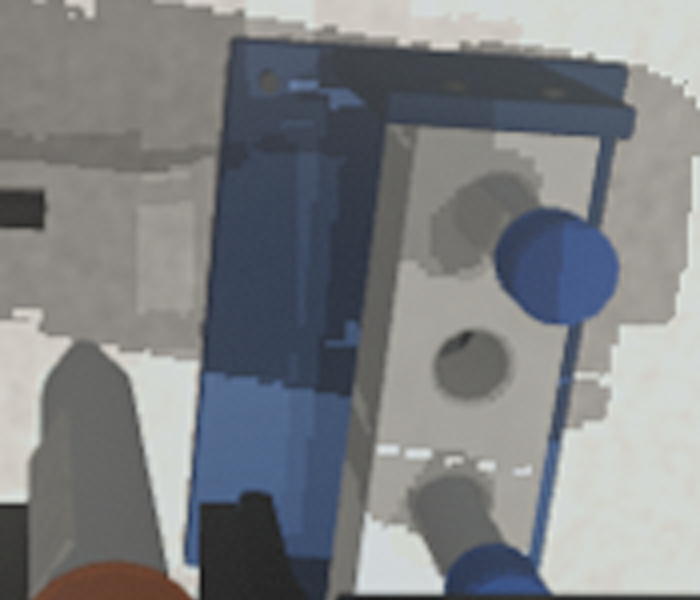

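```bash
cat > fit.py <<'E'
from h import *
import pickle
from scipy.optimize import least_squares
w,s=pickle.load(open("v12.pkl","rb"))
W=[((0,20,100),(472,365)),((0,60,156),(557,266)),((-30,88,100),(387,92)),((30,88,100),(633,106))]
S=[((0,20,100),(300,210)),((0,-60,100),(396,165)),((0,60,156),(245,147)),((0,-20,156),(349,103)),((-30,88,100),(255,268)),((30,88,100),(183,232)),((-30,-88,100),(457,166)),((30,-88,100),(390,137))]
Pw=np.array([a for a,b in W])/1e3;uw=np.array([b for a,b in W])/4+[285,115]-.4
Ps=np.array([a for a,b in S])/1e3;us=np.array([b for a,b in S])/4+[230,140]-.4
def T(v,P):
    c,n=np.cos(v[2]),np.sin(v[2]);return P@np.array([[c,n,0],[-n,c,0],[0,0,1]])+[v[0],v[1],0]
def f(v,m): 
    r=[]
    if m&1:r.append((proj(w,T(v,Pw))-uw).ravel())
    if m&2:r.append((proj(s,T(v,Ps))-us).ravel())
    return np.concatenate(r)
for m in (1,2,3):
    q=least_squares(f,[.58,-.05,-.1],args=(m,),loss="soft_l1");print(m,q.x.round(4),f(q.x,m).reshape(-1,2).round(1).tolist(),"hole2",T(q.x,np.array([[0,.02,.1]])).round(4),"handle0",T(q.x,np.array([[.0195-.094,-.13,.07]])).round(4))
E
python3 fit.py
```

```text
1 [ 0.5795 -0.0515 -0.0979] [[-0.5, 0.2], [1.2, 2.0], [-1.0, -0.7], [0.3, -0.6]] hole2 [[ 0.5815 -0.0316  0.1   ]] handle0 [[ 0.4927 -0.1736  0.07  ]]
2 [ 0.5785 -0.0519 -0.0733] [[0.3, -0.1], [-0.4, -0.6], [0.8, 0.5], [0.1, -0.2], [-1.2, 1.5], [-1.0, 0.4], [1.1, -0.5], [0.1, -1.5]] hole2 [[ 0.5799 -0.032   0.1   ]] handle0 [[ 0.4947 -0.1761  0.07  ]]
3 [ 0.5795 -0.0517 -0.0947] [[-0.6, 0.3], [0.9, 2.1], [-1.3, -0.5], [-0.0, -0.6], [-0.3, -0.3], [-0.4, -0.5], [0.0, 0.1], [-0.2, -0.2], [-2.4, 1.1], [-1.7, -0.1], [1.1, -0.3], [0.4, -1.4]] hole2 [[ 0.5814 -0.0318  0.1   ]] handle0 [[ 0.4931 -0.174   0.07  ]]
```

```bash

python3 - <<'E'
from h import *
state();rel([.5855,-.032,.30]);rel([.5855,-.032,.235])
E
```

```text
9.05 [0.4922 0.0066 0.2809] [0.7209 0.693  0.0021 0.0024] f [ 0.1  0.2 -0.8] w 0.021
grasp [0.4921 0.0066 0.2996] tool-axes move mm [-34.9  94.8   0.2] zaxis [ 6.3e-03 -4.0e-04 -1.0e+00] yaw -0.0395
grasp [0.4921 0.0066 0.2996] tool-axes move mm [-34.9  94.4  65.2] zaxis [ 6.3e-03 -4.0e-04 -1.0e+00] yaw -0.0395
```

Emit:
{"method": "play_rows", "body": {"commands": [{"x":-10,"y":10,"z":0,"spin":0},{"x":-15,"y":20,"z":0,"spin":0},{"x":-10,"y":20,"z":0,"spin":0},{"x":0,"y":20,"z":5,"spin":0},{"x":0,"y":15,"z":10,"spin":0},{"x":0,"y":9,"z":10,"spin":0},{"x":0,"y":0,"z":10,"spin":0},{"x":0,"y":0,"z":0,"spin":0}]}}

```text
time: 9.85
position: [0.5923, -0.034, 0.2454]
tool_rot: [0.719, 0.695, 0.003, 0.005]
ft_force: [0.1, -0.7, -0.1]
grip_width: 0.0212
```

```bash

python3 - <<'E'
from h import *
o=state();rel([.5855,-.032,.235])
w=shot("wrist","w13");s=shot("side","s13")
cv2.imwrite("pics/w13c.png",cv2.resize(w["img"][120:280,230:405,::-1],(700,640),interpolation=cv2.INTER_CUBIC)[:600])
cv2.imwrite("pics/s13c.png",cv2.resize(s["img"][100:250,230:400,::-1],None,fx=4,fy=4,interpolation=cv2.INTER_CUBIC))
M=R.from_quat(o["tool_rot"]).as_matrix()
print("tip pred",proj(w,[o["position"]+M[:,2]*.091]))
print("hole pred w",proj(w,[.5814,-.0318,.1]),"s",proj(s,[.5814,-.0318,.1]))
E
```

```text
9.85 [ 0.5923 -0.034   0.2454] [0.719  0.695  0.0029 0.0047] f [ 0.1 -0.7 -0.1] w 0.0212
grasp [ 0.5921 -0.0339  0.2641] tool-axes move mm [ 1.8 -6.9 29.1] zaxis [ 0.0107 -0.0026 -0.9999] yaw -0.0339
tip pred [[313.14000511 202.53400041]]
hole pred w [[298.99898796 180.32286367]] s [[304.34714459 191.81335844]]
```

View pics/w13c.png

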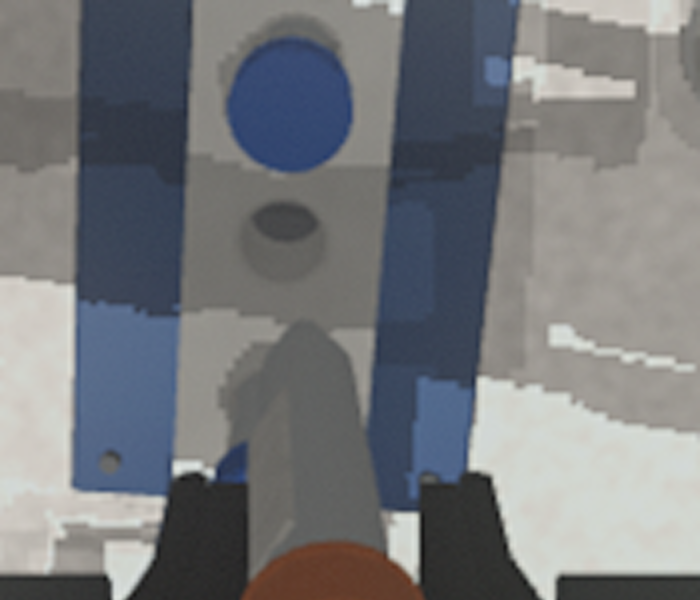

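View pics/s13c.png

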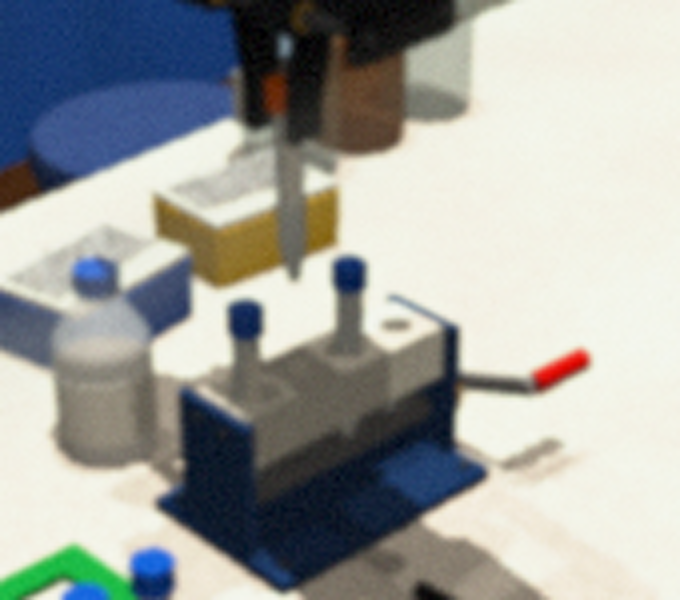

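Emit:
{"method": "play_rows", "body": {"commands": [{"x":1,"y":-3,"z":8,"spin":0},{"x":1,"y":-2,"z":10,"spin":0},{"x":0,"y":-1,"z":10,"spin":0},{"x":0,"y":0,"z":10,"spin":0},{"x":0,"y":0,"z":0,"spin":0},{"x":0,"y":0,"z":0,"spin":0}]}}

```text
time: 10.55
position: [0.5852, -0.0313, 0.2068]
tool_rot: [0.719, 0.695, 0.004, 0.006]
ft_force: [-0.2, 0.2, 0.2]
grip_width: 0.0211
```

```bash

python3 - <<'E'
from h import *
o=state();rel([.5861,-.0317,.2246])
w=shot("wrist","w14");s=shot("side","s14")
cv2.imwrite("pics/w14c.png",cv2.resize(w["img"][120:280,230:405,::-1],(700,640),interpolation=cv2.INTER_CUBIC)[:600])
cv2.imwrite("pics/s14c.png",cv2.resize(s["img"][100:250,230:400,::-1],None,fx=4,fy=4,interpolation=cv2.INTER_CUBIC))
print("hole pred w",proj(w,[.5825,-.032,.1]),"s",proj(s,[.5814,-.0318,.1]))
E
```

```text
10.55 [ 0.5852 -0.0313  0.2068] [0.7188 0.6952 0.0037 0.006 ] f [-0.2  0.2  0.2] w 0.0211
grasp [ 0.585  -0.0312  0.2255] tool-axes move mm [-0.4  1.1  0.9] zaxis [ 0.0137 -0.0034 -0.9999] yaw -0.0334
hole pred w [[307.8010759  196.61322631]] s [[304.34714459 191.81335844]]
```

View pics/w14c.png

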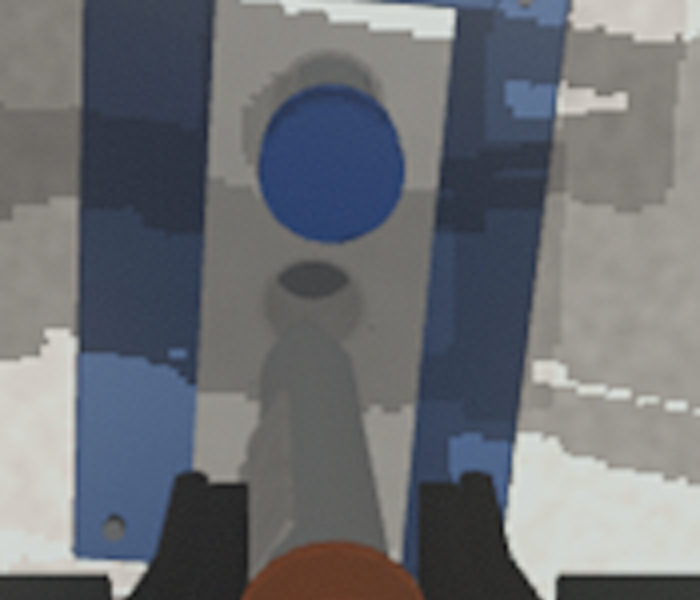

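View pics/s14c.png

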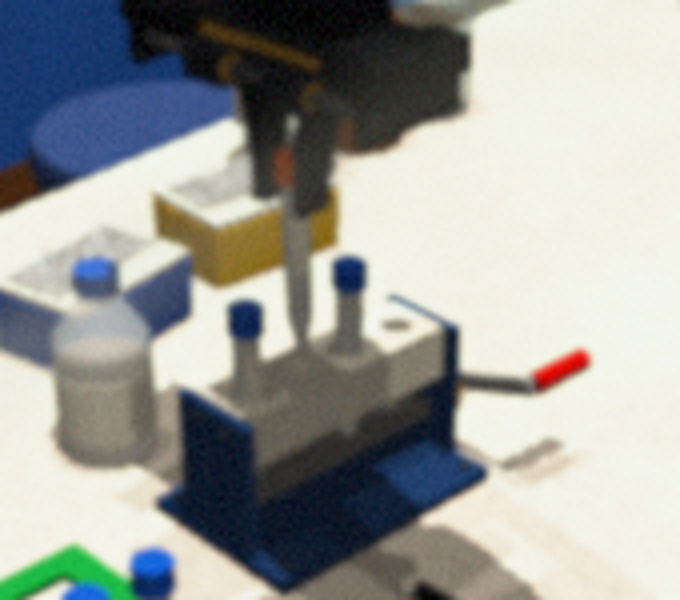

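Emit:
{"method": "play_rows", "body": {"commands": [{"x":-0.4,"y":1.2,"z":8,"spin":0},{"x":0,"y":0,"z":8,"spin":0},{"x":0,"y":0,"z":8,"spin":0},{"x":0,"y":0,"z":0,"spin":0}]}}

```text
time: 11.05
position: [0.5879, -0.0322, 0.1819]
tool_rot: [0.719, 0.695, 0.004, 0.007]
ft_force: [-0.4, -0.6, 0.2]
grip_width: 0.0213
```

```bash

python3 - <<'E'
from h import *
o=state();rel([.5861,-.0317,.1456])
w=shot("wrist","w15")
cv2.imwrite("pics/w15c.png",cv2.resize(w["img"][120:280,230:405,::-1],(700,640),interpolation=cv2.INTER_CUBIC)[:600])
print("hole pred w",proj(w,[.5825,-.032,.1]))
E
```

```text
11.05 [ 0.5879 -0.0322  0.1819] [0.7188 0.6951 0.0044 0.0071] f [-0.4 -0.6  0.2] w 0.0213
grasp [ 0.5876 -0.0321  0.2006] tool-axes move mm [ 0.5 -2.4 55. ] zaxis [ 0.0162 -0.0041 -0.9999] yaw -0.0335
hole pred w [[303.74033208 206.30329274]]
```

View pics/w15c.png

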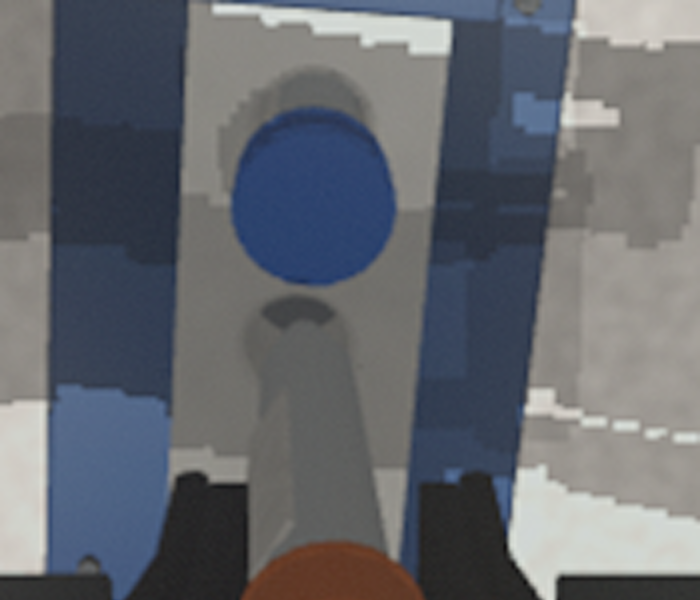

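Emit:
{"method": "play_rows", "body": {"commands": [{"x":0.6,"y":-1.9,"z":0,"spin":0},{"x":0,"y":-0.3,"z":6,"spin":0},{"x":0,"y":-0.3,"z":6,"spin":0},{"x":0,"y":0,"z":0,"spin":0}]}}

```text
time: 11.5
position: [0.5861, -0.0316, 0.1699]
tool_rot: [0.719, 0.695, 0.005, 0.008]
ft_force: [-0.3, -0.6, 0.2]
grip_width: 0.0207
```

```bash

python3 - <<'E'
from h import *
o=state();rel([.585,-.0317,.1456])
w=shot("wrist","w16")
cv2.imwrite("pics/w16c.png",cv2.resize(w["img"][120:280,230:405,::-1],(700,640),interpolation=cv2.INTER_CUBIC)[:600])
print("hole pred w",proj(w,[.583,-.032,.1]))
E
```

```text
11.5 [ 0.5861 -0.0316  0.1699] [0.7188 0.6951 0.0049 0.0079] f [-0.3 -0.6  0.2] w 0.0207
grasp [ 0.5858 -0.0315  0.1885] tool-axes move mm [-0.  -1.5 42.9] zaxis [ 0.0181 -0.0045 -0.9998] yaw -0.0335
hole pred w [[306.78847344 212.85989049]]
```

View pics/w16c.png

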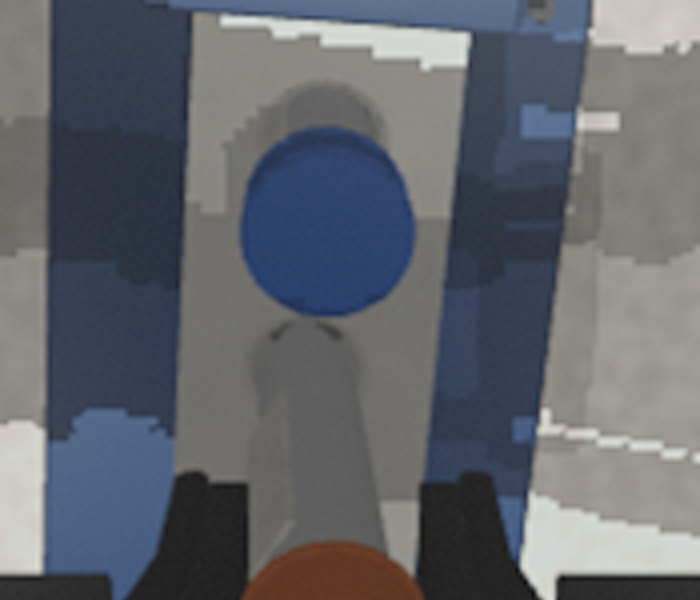

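```bash

python3 - <<'E'
from h import *
o=state();w=shot("wrist")
M=R.from_quat(o["tool_rot"]).as_matrix()
for h in (21,45,64): print(h,proj(w,[o["position"]+M@[0,-.0048*(1-h/110),.091-h/1000]]))
E
```

```text
11.55 [ 0.5864 -0.0317  0.1702] [0.7188 0.6951 0.0051 0.0082] f [ 0.3 -0.7 -1.1] w 0.0213
21 [[307.49983953 212.44855624]]
45 [[308.61137656 225.95543977]]
64 [[309.66661157 238.78246903]]
```

Emit:
{"method": "play_rows", "body": {"commands": [{"x":-0.3,"y":-0.7,"z":2,"spin":0},{"x":0,"y":-0.3,"z":6,"spin":0},{"x":0,"y":-0.3,"z":6,"spin":0},{"x":0,"y":0,"z":0,"spin":0}]}}

```text
time: 12.0
position: [0.5858, -0.0321, 0.1558]
tool_rot: [0.719, 0.695, 0.006, 0.009]
ft_force: [-0.4, -0.1, -0.5]
grip_width: 0.0208
```

```bash

python3 - <<'E'
from h import *
o=state();rel([.585,-.0317,.1456])
w=shot("wrist","w17")
cv2.imwrite("pics/w17c.png",cv2.resize(w["img"][120:280,230:405,::-1],(700,640),interpolation=cv2.INTER_CUBIC)[:600])
print("hole pred w",proj(w,[.583,-.032,.1]))
M=R.from_quat(o["tool_rot"]).as_matrix()
h=100-(o["position"][2]+.0187-.1096)*1000
print(h,proj(w,[o["position"]+M@[0,-.0048*(1-h/110),.091-h/1000]]))
E
```

```text
12.0 [ 0.5858 -0.0321  0.1558] [0.7188 0.6951 0.0055 0.0089] f [-0.4 -0.1 -0.5] w 0.0208
grasp [ 0.5854 -0.0321  0.1745] tool-axes move mm [ 0.5 -1.  28.9] zaxis [ 0.0203 -0.0051 -0.9998] yaw -0.0335
hole pred w [[307.04190893 219.70891937]]
35.061994252230804 [[308.12730613 220.04133492]]
```

View pics/w17c.png

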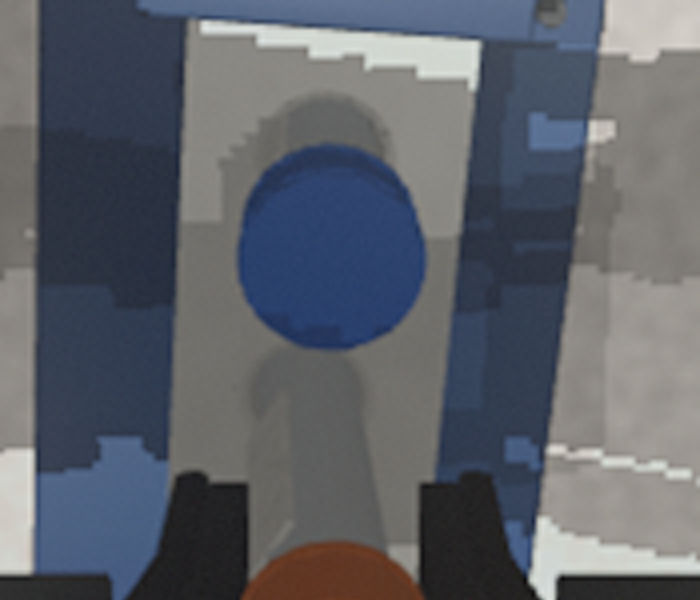

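Emit:
{"method": "play_rows", "body": {"commands": [{"x":0,"y":-0.7,"z":5,"spin":0},{"x":0,"y":-0.3,"z":6,"spin":0},{"x":0,"y":0,"z":0,"spin":0}]}}

```text
time: 12.35
position: [0.5854, -0.0322, 0.1443]
tool_rot: [0.719, 0.695, 0.006, 0.009]
ft_force: [-0.3, -0.7, 0.4]
grip_width: 0.021
```

```bash

python3 - <<'E'
from h import *
o=state();rel([.585,-.0317,.1456])
E
```

```text
12.35 [ 0.5854 -0.0322  0.1443] [0.7188 0.6951 0.0058 0.0092] f [-0.3 -0.7  0.4] w 0.021
grasp [ 0.585  -0.0321  0.163 ] tool-axes move mm [ 0.5 -0.4 17.4] zaxis [ 0.0211 -0.0052 -0.9998] yaw -0.0334
```

Emit:
{"method": "play_rows", "body": {"commands": [{"x":0,"y":-0.3,"z":5,"spin":0},{"x":0,"y":-0.3,"z":5,"spin":0},{"x":0,"y":0,"z":3,"spin":0},{"x":0,"y":0,"z":0,"spin":0}]}}

```text
time: 12.75
position: [0.5851, -0.0323, 0.1299]
tool_rot: [0.719, 0.695, 0.006, 0.009]
ft_force: [0.3, -0.6, -0.7]
grip_width: 0.021
```

```bash

python3 - <<'E'
from h import *
o=state();rel([.585,-.0317,.1456])
E
```

```text
12.75 [ 0.5851 -0.0323  0.1299] [0.7188 0.6951 0.0058 0.0092] f [ 0.3 -0.6 -0.7] w 0.021
grasp [ 0.5847 -0.0322  0.1486] tool-axes move mm [0.5 0.2 3. ] zaxis [ 0.0211 -0.0052 -0.9998] yaw -0.0335
```

Emit:
{"method": "play_rows", "body": {"commands": [{"x":0,"y":0,"z":1.5,"spin":0},{"x":0,"y":0,"z":1,"spin":0},{"x":0,"y":0,"z":0,"spin":0}]}}

```text
time: 13.05
position: [0.5853, -0.0323, 0.1273]
tool_rot: [0.719, 0.695, 0.006, 0.009]
ft_force: [1.3, 0.2, -1.2]
grip_width: 0.0214
```

Emit:
{"method": "play_rows", "body": {"commands": [{"x":0,"y":0,"z":1.5,"spin":0},{"x":0,"y":0,"z":0,"spin":0}]}}

```text
time: 13.25
position: [0.5857, -0.0324, 0.1269]
tool_rot: [0.719, 0.695, 0.006, 0.01]
ft_force: [-1.4, 0.2, -0.3]
grip_width: 0.021
```

```bash

python3 - <<'E'
from h import *
o=state();rel([.585,-.0317,.1456])
w=shot("wrist","w18");s=shot("side","s18")
cv2.imwrite("pics/s18c.png",cv2.resize(s["img"][100:250,230:400,::-1],None,fx=4,fy=4,interpolation=cv2.INTER_CUBIC))
E
```

```text
13.25 [ 0.5857 -0.0324  0.1269] [0.7188 0.6951 0.0062 0.0098] f [-1.4  0.2 -0.3] w 0.021
grasp [ 0.5853 -0.0323  0.1456] tool-axes move mm [ 0.5 -0.3 -0. ] zaxis [ 0.0224 -0.0055 -0.9997] yaw -0.0334
```

View pics/w18.png

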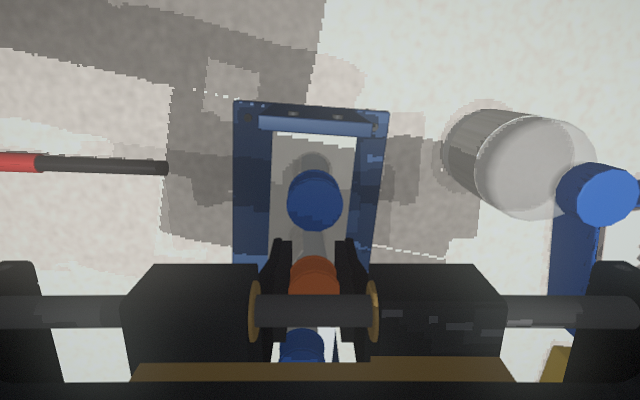

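View pics/s18c.png

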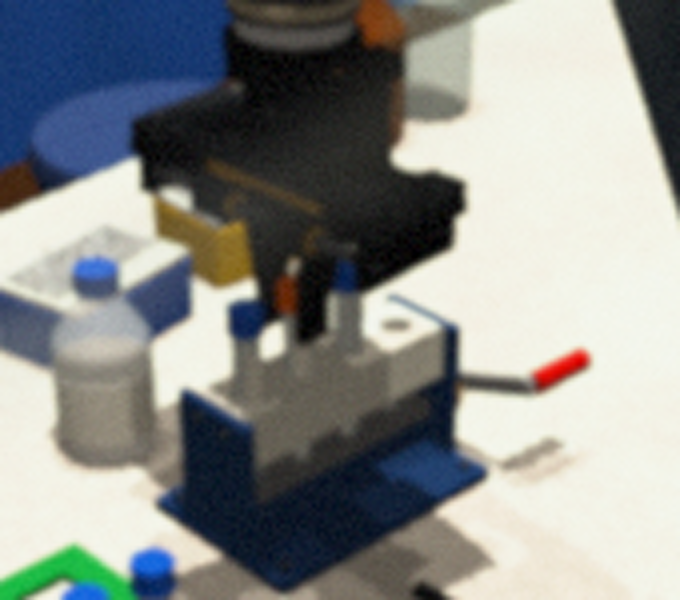

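Emit:
{"method": "play_rows", "body": {"commands": [{"x":0,"y":0,"z":1.5,"spin":0},{"x":0,"y":0,"z":1,"spin":0}]}}

```text
time: 13.55
position: [0.586, -0.0323, 0.1266]
tool_rot: [0.719, 0.695, 0.006, 0.01]
ft_force: [-2.4, 0.5, 7.9]
grip_width: 0.0211
```

Emit:
{"method": "play_rows", "body": {"commands": [{"x":0,"y":0,"z":1,"spin":0},{"x":0,"y":0,"z":0,"spin":0}]}}

```text
time: 13.75
position: [0.5857, -0.0322, 0.1269]
tool_rot: [0.719, 0.695, 0.006, 0.01]
ft_force: [-1.0, 0.5, -0.9]
grip_width: 0.0211
```

Emit:
{"method": "play_rows", "body": {"commands": [{"x":0,"y":0,"z":0,"spin":0},{"x":0,"y":0,"z":0,"spin":0},{"x":0,"y":0,"z":0,"spin":0},{"x":0,"y":0,"z":0,"spin":0}], "grip": 0.5}}

```text
time: 14.15
position: [0.5865, -0.0325, 0.1263]
tool_rot: [0.719, 0.695, 0.007, 0.011]
ft_force: [-0.2, -0.8, 0.3]
grip_width: 0.041
```

Emit:
{"method": "play_rows", "body": {"commands": [{"x":0,"y":0,"z":-8,"spin":0},{"x":0,"y":0,"z":-15,"spin":0},{"x":0,"y":0,"z":-20,"spin":0},{"x":0,"y":0,"z":-20,"spin":0},{"x":0,"y":0,"z":-20,"spin":0},{"x":0,"y":0,"z":0,"spin":0}]}}

```text
time: 14.75
position: [0.5846, -0.0321, 0.2133]
tool_rot: [0.719, 0.695, 0.007, 0.011]
ft_force: [0.2, -0.6, 0.1]
grip_width: 0.0436
```

```bash

python3 - <<'E'
from h import *
o=state();rel([.4935,-.175,.07])
w=shot("wrist","w19");s=shot("side","s19")
cv2.imwrite("pics/s19c.png",cv2.resize(s["img"][100:250,230:400,::-1],None,fx=4,fy=4,interpolation=cv2.INTER_CUBIC))
E
```

```text
14.75 [ 0.5846 -0.0321  0.2133] [0.7187 0.6952 0.0067 0.0109] f [ 0.2 -0.6  0.1] w 0.0436
grasp [ 0.5842 -0.032   0.232 ] tool-axes move mm [-145.1  -89.9  160.6] zaxis [ 0.0248 -0.0063 -0.9997] yaw -0.0333
```

View pics/w19.png

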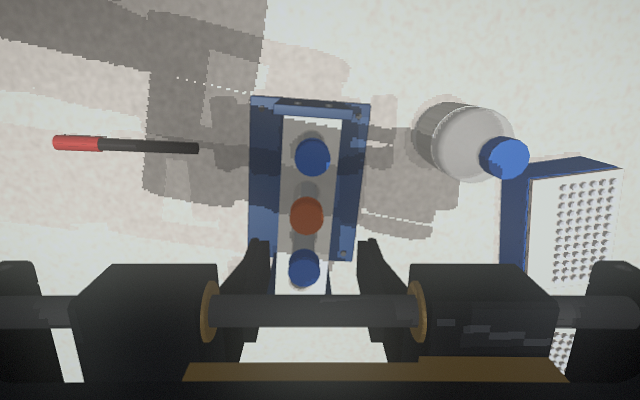

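View pics/s19c.png

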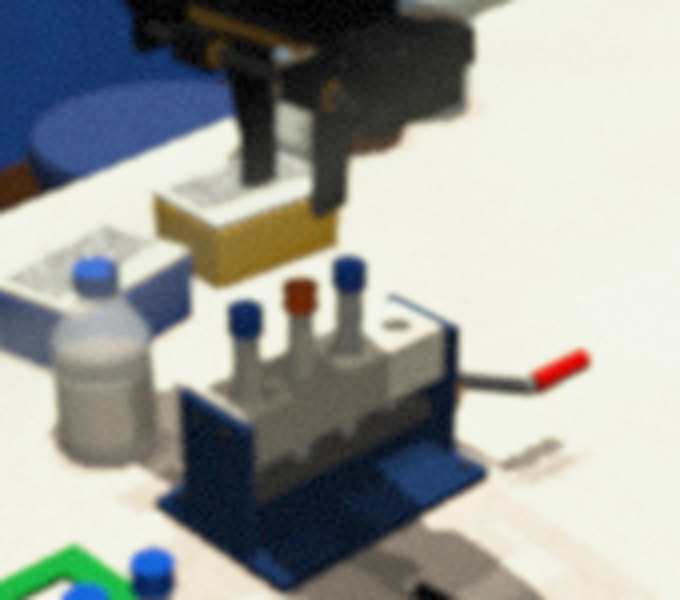

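Emit:
{"method": "play_rows", "body": {"commands": [{"x":-10,"y":-5,"z":0,"spin":0},{"x":-20,"y":-10,"z":0,"spin":0},{"x":-25,"y":-12,"z":0,"spin":0},{"x":-25,"y":-12,"z":0,"spin":0},{"x":-25,"y":-12,"z":0,"spin":0},{"x":-25,"y":-12,"z":0,"spin":0},{"x":-25,"y":-12,"z":0,"spin":0},{"x":-20,"y":-8,"z":0,"spin":0}], "grip": 0.7}}

```text
time: 15.65
position: [0.4829, -0.2084, 0.1992]
tool_rot: [0.717, 0.697, 0.001, -0.001]
ft_force: [0.3, 0.9, 0.9]
grip_width: 0.0609
```

Emit:
{"method": "play_rows", "body": {"commands": [{"x":0,"y":0,"z":0,"spin":0},{"x":0,"y":0,"z":0,"spin":0}]}}

```text
time: 15.85
position: [0.4798, -0.2108, 0.1969]
tool_rot: [0.719, 0.695, 0.0, -0.003]
ft_force: [0.1, -0.3, 0.4]
grip_width: 0.0607
```

```bash

python3 - <<'E'
from h import *
o=state();rel([.4935,-.175,.07])
w=shot("wrist","w20");s=shot("side","s20")
print("handle pred",proj(w,[.4931,-.174,.07]))
import pickle;pickle.dump((w,s),open("v20.pkl","wb"))
E
```

```text
15.85 [ 0.4798 -0.2108  0.1969] [ 7.188e-01  6.952e-01  2.000e-04 -3.400e-03] f [ 0.1 -0.3  0.4] w 0.0607
grasp [ 0.4799 -0.2109  0.2156] tool-axes move mm [ 35.6  13.  145.8] zaxis [-0.0045  0.0052 -1.    ] yaw -0.0333
handle pred [[328.80280196 145.12155199]]
```

View pics/w20.png

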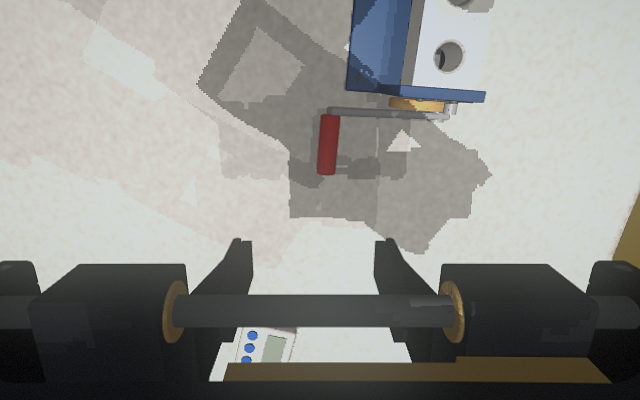

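Emit:
{"method": "play_rows", "body": {"commands": [{"x":10,"y":4,"z":5,"spin":0.03},{"x":15,"y":5,"z":15,"spin":0.03},{"x":11,"y":3,"z":20,"spin":0},{"x":0,"y":0,"z":20,"spin":0},{"x":0,"y":0,"z":0,"spin":0},{"x":0,"y":0,"z":0,"spin":0}]}}

```text
time: 16.55
position: [0.4976, -0.1681, 0.136]
tool_rot: [0.737, 0.676, 0.001, -0.002]
ft_force: [-0.0, 0.2, 0.0]
grip_width: 0.0608
```

```bash

python3 - <<'E'
from h import *
o=state();rel([.493,-.174,.07])
w=shot("wrist","w21")
print("handle pred",proj(w,[.4931,-.174,.07]))
E
```

```text
16.55 [ 0.4976 -0.1681  0.136 ] [ 0.7368  0.6762  0.0009 -0.0024] f [-0.   0.2  0. ] w 0.0608
grasp [ 0.4976 -0.1681  0.1547] tool-axes move mm [-6.6 -3.9 84.7] zaxis [-0.002   0.0047 -1.    ] yaw -0.0857
handle pred [[307.63213827 223.58648251]]
```

View pics/w21.png

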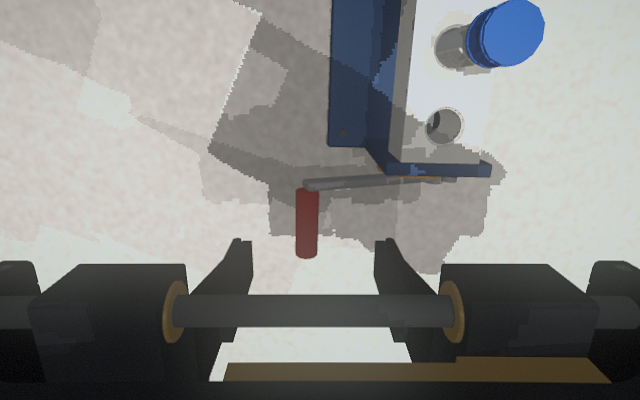

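Emit:
{"method": "play_rows", "body": {"commands": [{"x":-4,"y":-2.5,"z":5,"spin":0},{"x":-2.5,"y":-1.5,"z":15,"spin":0},{"x":0,"y":0,"z":15,"spin":0},{"x":0,"y":0,"z":15,"spin":0},{"x":0,"y":0,"z":10,"spin":0},{"x":0,"y":0,"z":0,"spin":0}]}}

```text
time: 17.2
position: [0.496, -0.1783, 0.0788]
tool_rot: [0.737, 0.676, 0.002, 0.004]
ft_force: [0.7, 0.3, 0.2]
grip_width: 0.0606
```

```bash

python3 - <<'E'
from h import *
o=state();rel([.493,-.174,.07])
E
```

```text
17.2 [ 0.496  -0.1783  0.0788] [0.737  0.6758 0.0024 0.0037] f [0.7 0.3 0.2] w 0.0606
grasp [ 0.4958 -0.1782  0.0975] tool-axes move mm [ 4.  -3.4 27.4] zaxis [ 0.0084 -0.0022 -1.    ] yaw -0.0866
```

Emit:
{"method": "play_rows", "body": {"commands": [{"x":3,"y":-2.5,"z":9,"spin":0},{"x":0,"y":-1,"z":9,"spin":0},{"x":0,"y":0,"z":8,"spin":0},{"x":0,"y":0,"z":0,"spin":0}]}}

```text
time: 17.6
position: [0.4937, -0.1757, 0.0522]
tool_rot: [0.737, 0.676, 0.003, 0.005]
ft_force: [-0.5, -0.2, -0.4]
grip_width: 0.061
```

```bash

python3 - <<'E'
from h import *
o=state();rel([.493,-.174,.07]);w=shot("wrist","w22")
E
```

```text
17.6 [ 0.4937 -0.1757  0.0522] [0.7372 0.6757 0.0028 0.0053] f [-0.5 -0.2 -0.4] w 0.061
grasp [ 0.4935 -0.1756  0.0709] tool-axes move mm [ 1.6 -0.6  0.9] zaxis [ 0.0112 -0.004  -0.9999] yaw -0.0869
```

View pics/w22.png

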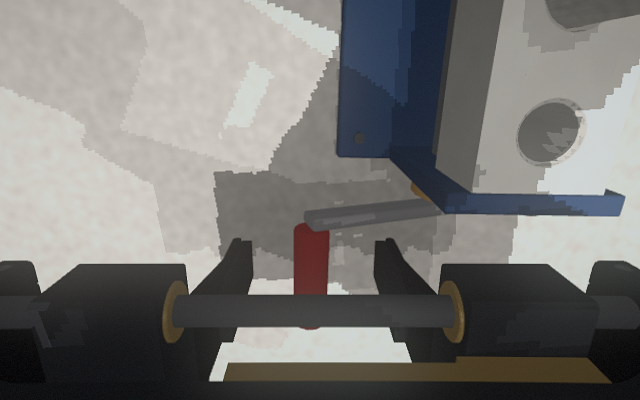

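Handle centred between the fingers (313, 275). Close.

Emit:
{"method": "play_rows", "body": {"commands": [{"x":0,"y":0,"z":0.5,"spin":0},{"x":0,"y":0,"z":0,"spin":0},{"x":0,"y":0,"z":0,"spin":0},{"x":0,"y":0,"z":0,"spin":0},{"x":0,"y":0,"z":0,"spin":0},{"x":0,"y":0,"z":0,"spin":0}], "grip": 0, "newtons": 15}}

```text
time: 18.25
position: [0.495, -0.1763, 0.0531]
tool_rot: [0.737, 0.676, 0.003, 0.007]
ft_force: [-1.6, -0.5, 0.7]
grip_width: 0.0208
```

```bash

python3 - <<'E'
from h import *
o=state();rel([.493,-.174,.07])
for a in range(20,91,7):
    r=np.radians(a);print(a,np.round([100*(np.cos(np.radians(20))-np.cos(r)),100*(np.sin(r)-np.sin(np.radians(20)))],1))
E
```

```text
18.25 [ 0.495  -0.1763  0.0531] [0.737  0.6758 0.0032 0.0069] f [-1.6 -0.5  0.7] w 0.0208
grasp [ 0.4947 -0.1762  0.0718] tool-axes move mm [ 2.1 -1.9  1.8] zaxis [ 0.0141 -0.0058 -0.9999] yaw -0.0865
20 [0. 0.]
27 [ 4.9 11.2]
34 [11.1 21.7]
41 [18.5 31.4]
48 [27.1 40.1]
55 [36.6 47.7]
62 [47.  54.1]
69 [58.1 59.2]
76 [69.8 62.8]
83 [81.8 65.1]
90 [94.  65.8]
```

Emit:
{"method": "play_rows", "body": {"commands": [{"x":0,"y":0,"z":0,"spin":0},{"x":0,"y":0,"z":0,"spin":0},{"x":0,"y":0,"z":0,"spin":0}]}}

```text
time: 18.55
position: [0.4924, -0.176, 0.0529]
tool_rot: [0.737, 0.676, 0.002, 0.005]
ft_force: [0.2, 0.4, -0.3]
grip_width: 0.0156
```

```bash

python3 - <<'E'
from h import *
o=state();w=shot("wrist","w23")
E
```

```text
18.55 [ 0.4924 -0.176   0.0529] [0.7368 0.6761 0.0018 0.0047] f [ 0.2  0.4 -0.3] w 0.0156
```

View pics/w23.png

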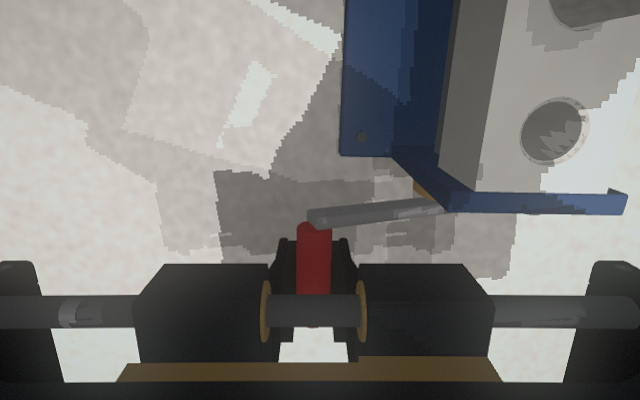

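Emit:
{"method": "play_rows", "body": {"commands": [{"x":0,"y":2.2,"z":-5.7,"spin":0},{"x":0,"y":2.6,"z":-5.5,"spin":0},{"x":0,"y":3,"z":-5.3,"spin":0},{"x":0,"y":3.2,"z":-5.2,"spin":0},{"x":0,"y":0,"z":0,"spin":0}]}}

```text
time: 19.1
position: [0.5025, -0.1771, 0.0753]
tool_rot: [0.737, 0.676, 0.0, 0.003]
ft_force: [-0.5, -0.1, -2.8]
grip_width: 0.0153
```

```bash
cat >> h.py <<'E'
def lev(th=None):
    o=robot.get_obs();M=R.from_quat(o["tool_rot"]).as_matrix();g=o["position"]-M[:,2]*robot.tcp_to_grasp
    yaw=-.095;ex=np.array([np.cos(yaw),np.sin(yaw)]);ey=np.array([-ex[1],ex[0]])
    piv=np.array([.5795,-.0517])+.0195*ex-.13*ey
    d=g[:2]-piv;u=d@ex;v=g[2]-.036
    print("u,v,along",np.round([u*1e3,v*1e3,d@ey*1e3],1),"r",round(np.hypot(u,v)*1e3,1),"ang",round(np.degrees(np.arctan2(v,-u)),1),"zax",M[:,2].round(4))
E
python3 - <<'E'
from h import *
o=state();lev();s=shot("side","s24")
E
```

```text
19.1 [ 0.5025 -0.1771  0.0753] [7.366e-01 6.764e-01 4.000e-04 3.000e-03] f [-0.5 -0.1 -2.8] w 0.0153
u,v,along [-84.3  58.   -2.1] r 102.3 ang 34.5 zax [ 0.0046 -0.004  -1.    ]
```

View pics/s24.png

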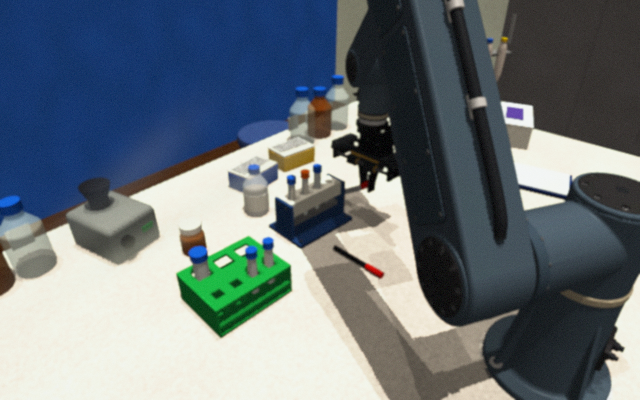

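Emit:
{"method": "play_rows", "body": {"commands": [{"x":0,"y":3.5,"z":-4.8,"spin":0},{"x":0,"y":3.9,"z":-4.7,"spin":0},{"x":0,"y":4.2,"z":-4.5,"spin":0},{"x":0,"y":4.4,"z":-4.2,"spin":0},{"x":0,"y":4.6,"z":-3.9,"spin":0},{"x":0,"y":4.9,"z":-3.6,"spin":0},{"x":0,"y":0,"z":0,"spin":0}]}}

```text
time: 19.85
position: [0.5252, -0.1795, 0.1026]
tool_rot: [0.736, 0.677, -0.003, -0.001]
ft_force: [-1.1, -1.8, -3.9]
grip_width: 0.016
```

```bash

python3 - <<'E'
from h import *
o=state();lev()
E
```

```text
19.85 [ 0.5252 -0.1795  0.1026] [ 7.357e-01  6.773e-01 -3.200e-03 -5.000e-04] f [-1.1 -1.8 -3.9] w 0.016
u,v,along [-61.4  85.3  -2.3] r 105.1 ang 54.3 zax [-0.0055 -0.0036 -1.    ]
```

Emit:
{"method": "play_rows", "body": {"commands": [{"x":0,"y":5.4,"z":-2.2,"spin":0},{"x":0,"y":5.6,"z":-2.3,"spin":0},{"x":0,"y":5.8,"z":-2.3,"spin":0},{"x":0,"y":6,"z":-2,"spin":0},{"x":0,"y":6,"z":-1.6,"spin":0},{"x":0,"y":6,"z":-1.2,"spin":0},{"x":0,"y":0,"z":0,"spin":0}]}}

```text
time: 20.55
position: [0.5456, -0.1817, 0.1166]
tool_rot: [0.733, 0.68, -0.015, -0.013]
ft_force: [0.3, -1.3, -8.7]
grip_width: 0.0154
```

```bash

python3 - <<'E'
from h import *
o=state();lev();w=shot("wrist","w25");s=shot("side","s25")
cv2.imwrite("pics/s25c.png",cv2.resize(s["img"][100:250,270:440,::-1],None,fx=4,fy=4,interpolation=cv2.INTER_CUBIC))
E
```

```text
20.55 [ 0.5456 -0.1817  0.1166] [ 0.7332  0.6797 -0.0154 -0.0133] f [ 0.3 -1.3 -8.7] w 0.0154
u,v,along [-40.1  99.3  -2.5] r 107.1 ang 68.0 zax [-0.0407 -0.0013 -0.9992]
```

View pics/w25.png

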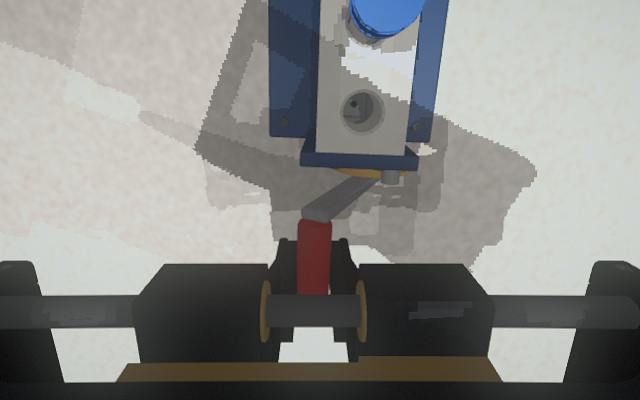

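View pics/s25c.png

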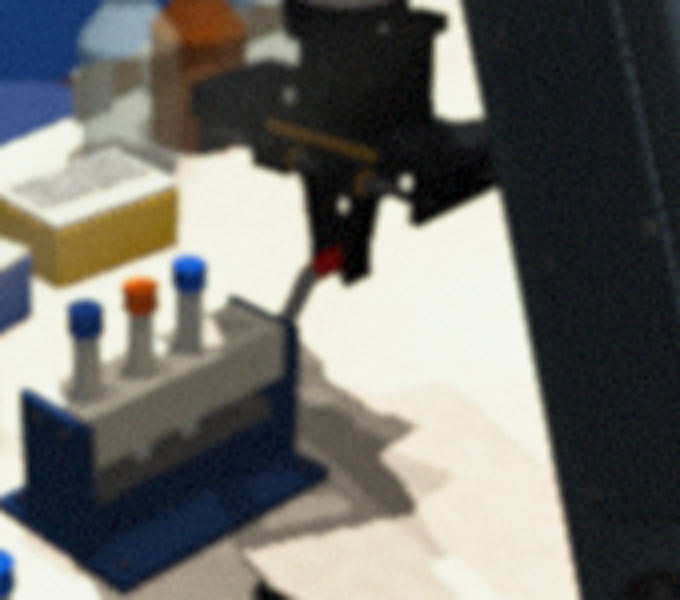

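Emit:
{"method": "play_rows", "body": {"commands": [{"x":0,"y":5,"z":1.5,"spin":0},{"x":0,"y":6,"z":0.5,"spin":0},{"x":0,"y":6,"z":0,"spin":0},{"x":0,"y":6,"z":0,"spin":0},{"x":0,"y":0,"z":0,"spin":0}]}}

```text
time: 21.15
position: [0.5573, -0.1827, 0.1198]
tool_rot: [0.732, 0.681, -0.024, -0.022]
ft_force: [-1.2, -2.0, -9.5]
grip_width: 0.016
```

```bash

python3 - <<'E'
from h import *
o=state();lev()
E
```

```text
21.15 [ 0.5573 -0.1827  0.1198] [ 0.7316  0.6809 -0.0244 -0.0224] f [-1.2 -2.  -9.5] w 0.016
u,v,along [-27.9 102.4  -2.4] r 106.2 ang 74.7 zax [-6.610e-02 -5.000e-04 -9.978e-01]
```

Emit:
{"method": "play_rows", "body": {"commands": [{"x":0,"y":0,"z":3,"spin":0},{"x":0,"y":4,"z":1,"spin":0},{"x":0,"y":6,"z":0,"spin":0},{"x":0,"y":6,"z":0,"spin":0},{"x":0,"y":0,"z":0,"spin":0}], "newtons": 7}}

```text
time: 21.65
position: [0.5695, -0.1835, 0.1197]
tool_rot: [0.731, 0.682, -0.027, -0.025]
ft_force: [-2.2, -2.5, -4.6]
grip_width: 0.016
```

```bash

python3 - <<'E'
from h import *
o=state();lev();w=shot("wrist","w26");s=shot("side","s26")
cv2.imwrite("pics/s26c.png",cv2.resize(s["img"][100:250,270:440,::-1],None,fx=4,fy=4,interpolation=cv2.INTER_CUBIC))
E
```

```text
21.65 [ 0.5695 -0.1835  0.1197] [ 0.7307  0.6817 -0.0272 -0.0247] f [-2.2 -2.5 -4.6] w 0.016
u,v,along [-15.6 102.3  -2. ] r 103.5 ang 81.3 zax [-0.0734 -0.001  -0.9973]
```

View pics/w26.png

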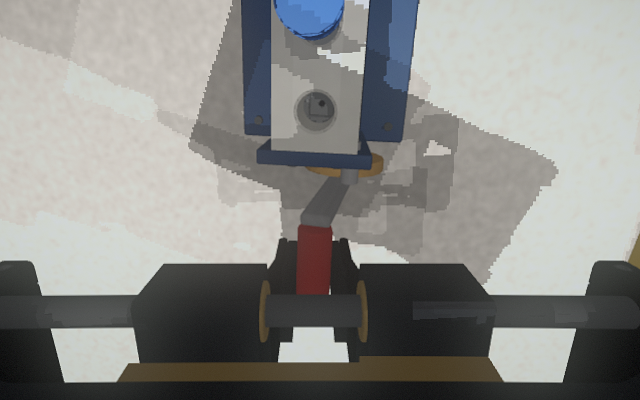

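View pics/s26c.png

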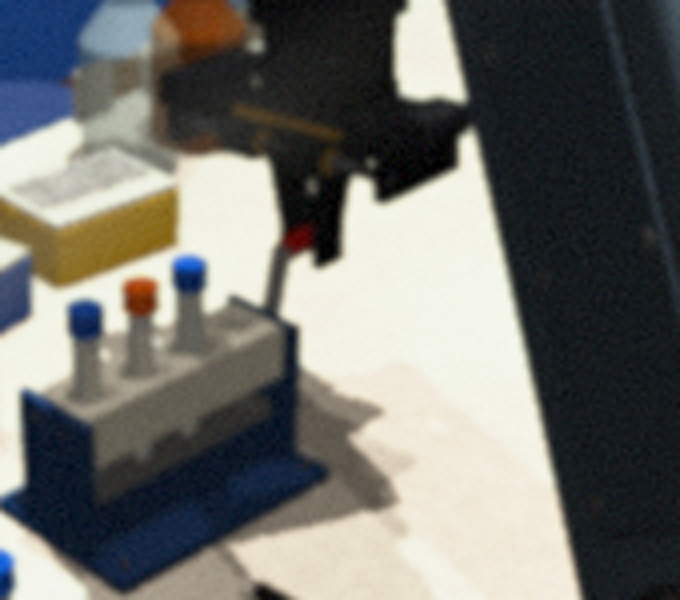

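Emit:
{"method": "play_rows", "body": {"commands": [{"x":0,"y":5,"z":0.8,"spin":0},{"x":0,"y":5,"z":0.5,"spin":0},{"x":0,"y":5,"z":0,"spin":0},{"x":0,"y":3,"z":0,"spin":0},{"x":0,"y":0,"z":0,"spin":0}]}}

```text
time: 22.25
position: [0.585, -0.1848, 0.1199]
tool_rot: [0.73, 0.682, -0.029, -0.026]
ft_force: [-3.6, -2.0, 0.7]
grip_width: 0.0159
```

```bash

python3 - <<'E'
from h import *
o=state();lev();w=shot("wrist","w27");s=shot("side","s27")
cv2.imwrite("pics/s27c.png",cv2.resize(s["img"][100:250,270:440,::-1],None,fx=4,fy=4,interpolation=cv2.INTER_CUBIC))
yaw=-.095;ex=np.array([np.cos(yaw),np.sin(yaw),0]);ey=np.array([-ex[1],ex[0],0])
piv=np.array([.5795,-.0517,.036])+.0195*ex-.13*ey
for a in (80,85,90,95,100):
    r=np.radians(a);d=np.array([-np.cos(r),0,np.sin(r)]);
    P=[piv+27*.001*ey+(ex*d[0]+np.array([0,0,d[2]]))*.1, piv+27*.001*ey+(ex*d[0]+np.array([0,0,d[2]]))*.05, piv+.024*ey+(ex*d[0]+np.array([0,0,d[2]]))*.1]
    print(a,proj(w,P).round(1).tolist(),proj(s,P).round(1).tolist())
E
```

```text
22.25 [ 0.585  -0.1848  0.1199] [ 0.7303  0.682  -0.0291 -0.0261] f [-3.6 -2.   0.7] w 0.0159
u,v,along [  0.  102.6  -1.8] r 102.6 ang 90.0 zax [-0.0782 -0.0016 -0.9969]
80 [[276.2, 216.4], [306.5, 185.5], [276.2, 222.8]] [[340.1, 162.0], [336.9, 178.2], [340.9, 161.7]]
85 [[295.4, 218.5], [314.0, 186.2], [295.3, 224.8]] [[337.6, 160.5], [335.7, 177.4], [338.4, 160.1]]
90 [[315.3, 219.9], [321.7, 186.6], [315.1, 226.3]] [[335.0, 159.2], [334.5, 176.8], [335.9, 158.8]]
95 [[335.5, 220.7], [329.4, 186.9], [335.2, 227.1]] [[332.5, 158.2], [333.2, 176.2], [333.3, 157.9]]
100 [[355.5, 220.8], [337.1, 187.0], [355.1, 227.1]] [[330.0, 157.5], [332.0, 175.8], [330.9, 157.2]]
```

View pics/w27.png

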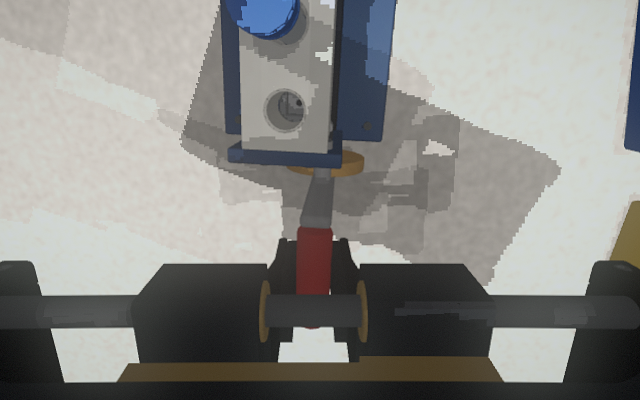

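View pics/s27c.png

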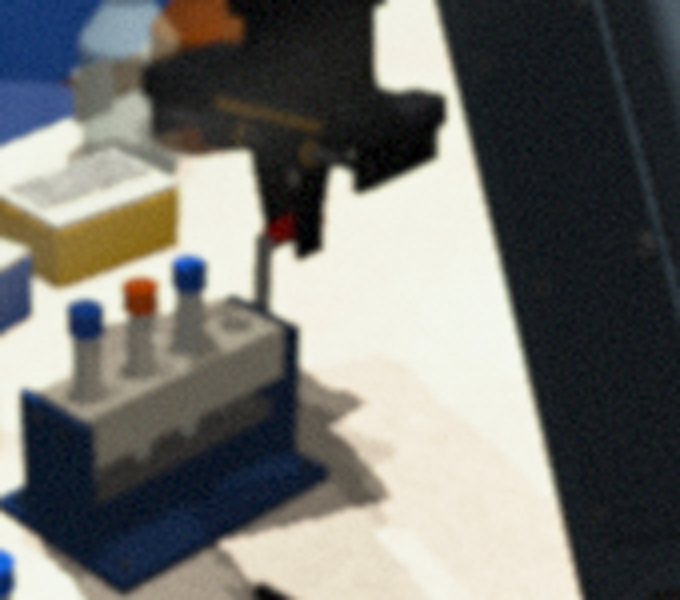

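Emit:
{"method": "play_rows", "body": {"commands": [{"x":0,"y":1,"z":0,"spin":0},{"x":0,"y":1,"z":0,"spin":0},{"x":0,"y":0.5,"z":0,"spin":0},{"x":0,"y":0.5,"z":0,"spin":0}]}}

```text
time: 22.75
position: [0.5867, -0.185, 0.1198]
tool_rot: [0.73, 0.682, -0.03, -0.027]
ft_force: [-4.0, -2.0, 3.7]
grip_width: 0.0156
```

```bash

python3 - <<'E'
from h import *
for i in range(4):
    o=state();lev();w=shot("wrist","w28");s=shot("side","s28")
cv2.imwrite("pics/s28c.png",cv2.resize(s["img"][100:250,270:440,::-1],None,fx=4,fy=4,interpolation=cv2.INTER_CUBIC))
state();lev()
E
```

```text
22.75 [ 0.5867 -0.185   0.1198] [ 0.7303  0.6819 -0.0299 -0.027 ] f [-4.  -2.   3.7] w 0.0156
u,v,along [  1.8 102.5  -1.8] r 102.5 ang 91.0 zax [-0.0804 -0.0013 -0.9968]
22.85 [ 0.5869 -0.185   0.1198] [ 0.7303  0.6819 -0.0298 -0.0269] f [-4.1 -2.3  4.2] w 0.0157
u,v,along [  2.  102.5  -1.8] r 102.5 ang 91.1 zax [-0.0802 -0.0014 -0.9968]
22.95 [ 0.5869 -0.185   0.1198] [ 0.7303  0.6819 -0.0298 -0.0269] f [-4.5 -2.3  4.7] w 0.0158
u,v,along [  2.  102.5  -1.8] r 102.5 ang 91.1 zax [-0.0802 -0.0014 -0.9968]
23.05 [ 0.5868 -0.185   0.1198] [ 0.7303  0.6819 -0.0298 -0.0269] f [-4.1 -1.7  4.3] w 0.0158
u,v,along [  1.9 102.4  -1.8] r 102.5 ang 91.1 zax [-0.0802 -0.0014 -0.9968]
23.15 [ 0.5869 -0.185   0.1198] [ 0.7303  0.6819 -0.0298 -0.0269] f [-3.7 -2.3  4.3] w 0.016
u,v,along [  2.  102.5  -1.8] r 102.5 ang 91.1 zax [-0.0801 -0.0014 -0.9968]
```

View pics/s28c.png

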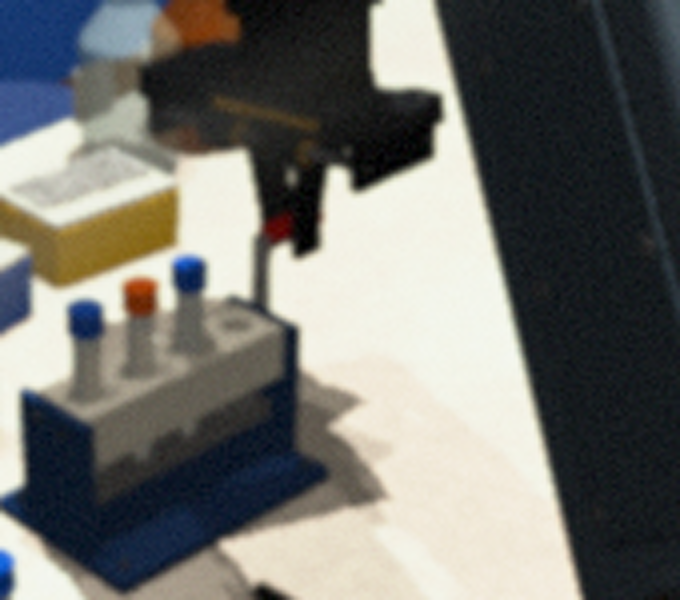

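View pics/w28.png

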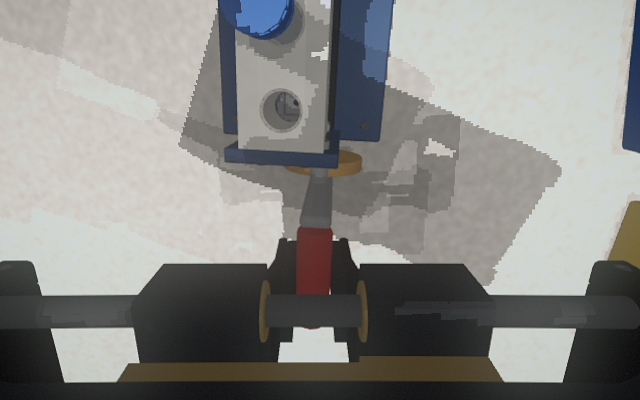

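```bash

python3 - <<'E'
from h import *
print(robot.hand_in());state();lev()
E
```

```text
the job is handed in; nothing more can be done
None
the job is handed in; nothing more can be done
```

The orange-capped tube is seated and released in the separator, and the lever is held upright with the magnets raised. I handed the job in at about 23 s of robot time; the hand-in reports no verdict.

- **Tube:** It is in hole 2, between the two blue-capped tubes. It met the seat floor at the expected height, with a push of about 8 N. After release it stands upright, with its cap level with its neighbours'.
- **Lever:** I swung the red handle up with the fingers and kept hold of it. In the last checks the lever was at about 91° by arm position, where 90° is straight up, and about 88–90° by the pictures. The reading was steady over 0.4 s, with about 4 N on the gripper and an opening of 16 mm, the bar's thickness. I did not measure the magnet lift itself and infer it from the lever angle.
- **Disagreements:** The hand tilted by about 0.03 rad while taking the tube and about 0.08 rad while swinging the lever. The force on the hand reached about 9.5 N partway through the swing, so I lowered the grip to 7 N and eased the height. The radius I measured for the handle's circle was 102.5 mm against the stated 100 mm, which is within calibration error.
- **Bystanders:** None of the other tubes or objects looked moved in the pictures I viewed.

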